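# Reset the decorating wheel and put the roller away

## Task

Get the decorating station ready for the next student. Put the wooden roller that lies on the table into its own sloping rest, the empty one wide enough for it, so that it lies down in both forks with its lower end at the stop; and, by pushing on the lobes at its edge, turn the wheel head until the notch in its one forked lobe squarely faces the fixed pointer. Leave the pot standing in the middle of the wheel and everything else on the table where it is, and let go of everything.

Things in the scene. Friction and masses are not known exactly. Their poses are not given: they have to be found in the camera images.
- wheel: low banding wheel; dark fixed foot of 62 mm radius, 20 mm high. Origin on the table under the wheel's axis, z up; -x points from the axis to the pointer, a brass cone at height 58 mm whose tip is 90 mm from the axis, on a dark post 12 x 16 mm, 67 mm high, centred 110 mm from the axis. Place and direction vary.
- wheel_head (a joint): angle of the steel wheel head, counter-clockwise from above; 0 or any whole turn = notch faces the pointer. Turns without end, both ways; a stiff bearing holds it where it is left (about 0.1 N m, 1 to 2 N at the edge).
- notch (a point): middle of the notch's mouth, 86 mm from the axis, height 58 mm. The head is a disc of 66 mm radius, z = 48 to 68 mm, with five lobes every 72 degrees that reach 86 mm from the axis: four plain, round-ended, 28 mm wide; one 42 mm wide, forked by the notch, 14 mm wide and 16 mm deep. Between lobes the edge is open for about 60 mm, with nothing below but the foot.
- mark (a point): the place for the notch: directly before the pointer's tip, 86 mm from the axis, height 58 mm; does not turn with the head
- coil_pot: fragile white hand-built pot, about 104 mm across, 83 mm high, standing loose in the middle of the wheel head (its top at z = 151 mm), within 6 mm of the axis, and riding on it. Origin at the centre of its underside. A hand held upright over the wheel's edge meets it: lean the tool 20 to 45 degrees, hand outward.
- roller: plain wooden roller, a solid cylinder 20 mm in diameter, 160 mm long along its own y axis, under 0.1 kg. Its origin lies on its surface at mid-length (it may have rolled), so see roller_mid.
- roller_mid (a point): centre of the roller, on its axis at mid-length; 10 mm above the table at the start
- wide_rest: the roller's own wooden rest, fixed. Origin on the table under its middle, z up; it slopes up at 30 degrees towards its own +x. Two forks 55 mm below and above the middle along the slope, each 16 mm long, 28 mm wide inside, cheeks 16 mm over their floor; open between them for fingers (base 170 x 50 mm, top at z = 10 mm). Stop 82 mm down the slope from the middle, 18 mm over the floor.
- wide_rest_seat (a point): where the middle of the roller's axis is when it lies home in the wide rest (10 mm above the fork floors), about 77 mm above the table; in the rest's frame the direction up the slope is (cos 30, 0, sin 30) degrees
- wide_rest_slope: the forks of the wide rest: its x axis points up the slope, z square to the slope; origin on the line of the fork floors at their middle, 68 mm above the table
- narrow_rest_a: a rest like the wide one, but its forks are only 15 mm wide inside and its stop is 90 mm below the middle; it holds a pointed boxwood tool, fixed in it
- narrow_rest_b: a rest just like the other narrow one, empty, too narrow for the roller. The three rests change places; they stand about 90 mm apart, side by side
- glaze_jar: bystander: screw jar 88 mm across and 93 mm high, beyond the wheel, loose. Origin at the centre of its underside
- squeeze_bottle: bystander: small squeeze bottle 34 mm across and 87 mm high, on the robot's side of the wheel, loose. Origin at the centre of its underside
- cup: bystander: small terracotta cup 56 mm across and 58 mm high, beyond the rests, loose. Origin at the centre of its underside
Things that resemble listed ones, but are neither listed nor needed, are in the scene too. What is shaped like the coil_pot but blue or yellow is not meant.

How it is judged:
By the outcome, as a careful person would: the job done as asked, in the order asked, and still so for the second after the job is handed in, with the robot touching nothing.
It also fails if it takes over 72 s, if anything falls off the work surface, if the arm or the gripper's body presses on something with over 40 N, if the wrist force passes 120 N, or if a joint passes its speed limit or range.

## Robot

A 7-joint arm with a two-finger parallel gripper is mounted at the origin on the work surface; the furniture and walls round the work are solid. World frame = base frame: x ahead of the robot, y to its left, z up, the work surface at z = 0. Lengths are in mm, angles in rad, forces in N, time in s.
With the tool pointing down it reaches from about 425 to 875 mm from the base axis. Payload 8.4 kg.
Tool frame: the origin (TCP) lies on the front face of the gripper's body, between the roots of the fingers; the fingertips stand 70 mm ahead of it and the grasp point (between the pads) lies 51 mm ahead of it; z points along the fingers, y is the line along which they close (so a half turn about z gives the same grasp; the last joint's range is limited). The gripper opens to 87 mm and grips with 3 to 60 N. Pads are 19 mm wide; open, the fingers measure 117 mm over their backs; the gripper's body (75 mm by 190 mm) begins 51 mm behind the grasp point.
Start: joints at [-1.219, 0.333, 0.04, 1.465, -0.013, 1.343, -0.059], TCP at [283.194, 585.037, 292.246] pointing down, gripper open.
Joint ranges: [-2.58, 2.58], [-0.38, 2.09], [-1.3, 1.39], [0.25, 2.4], [-1.5, 4.64], [0.08, 2.09], [-2.65, 2.65]. Speed limits (rad/s): [2.22, 2.22, 2.79, 2.79, 3.14, 3.14, 3.14].

## Interface

Orientations are given as a unit quaternion [x, y, z, w].
In Python, from plant import r gives the robot as it stands.
- The arm moves only by the tool jog_arm, never from a script. Its argument "rows" is text: rows parted by semicolons, each of 6 numbers parted by spaces: the shift along the tool's x, y, z normalised to -1 to 1, where 1 is 60 cm, then the turn, a rotation vector about the tool's x, y, z normalised to -1 to 1, where 1 is 2 rad. A call has exactly 10 rows; each row is the pose to reach, as a shift and turn from the pose commanded when the call began, along the tool's axes at that moment; what a row does not reach only later rows make up. A row lasts 1/10 s, in which the tool goes at most 50 mm and 8.59 degrees, less where a joint would pass 70% of its speed; a pose out of reach is approached as far as the arm can. A call with a number of a shift or a turn outside -1 to 1 is refused whole. A call with a gripper value outside its range is refused whole. "hand" is the closure in counts, from 0 (fully open) to 255 (shut), set as the call begins (left out, the last holds). The fingers move at their own pace and stop on an object; the grip force is fixed at half the most. Time passes only in rows, so rows that repeat a pose let the fingers close, or fill a call up. It gives the time, the measured TCP pose, the force, the opening and the grip force at its end, in the units of the state.
- r.observe(): the state, without advancing time (a new reading comes with each control period).
- r.snapshot(name): name is "scene" or "top" or "wrist"; returns (picture, depth): 400x640x3 uint8, blue, green, red; 400x640 float32, mm along the optical axis (not along the pixel's ray), 0 where there is no reading.
- r.camera_params(name): a dict with "fx", "fy", "cx", "cy" (pixels), "extrinsics" (4x4, takes a point from camera to world coordinates); the wrist camera has in their place "tool_from_camera" (4x4, takes a point from camera to tool coordinates, whose origin is the TCP and whose axes are the flange's). Camera axes: x right, y down, z forward; pixel columns grow to the right and rows downward; lengths in mm; the calibration is good to about 2 mm. The wrist camera is an equidistant fisheye: a pixel r from the principal point sees the ray r / f radians off the axis. A picture is of the moment at which its call begins: read the wrist's pose just before it. camera_params takes no time and is no camera call.
- r.close_job(): hands the job in; it is judged then, once.
The state is a dict: "clock": time; "joint_pos": joint angles; "dq": joint speeds; "joint_torque": joint torques, N m; "eef_pos": TCP position; "orientation": TCP orientation; "wrist_force": force on the tool from outside, world axes, zero at the start; "moment": the same for the moment, N m; "gripper_width": finger opening in mm; "grip_force": force on a finger pad.
Only numpy, scipy, OpenCV 4.12 (cv2) and the standard library are available. Lean on these libraries where they do the work, as an engineer would, in place of code of your own. Each camera call takes 0.05 s, during which the arm holds its last target. There are 200 camera calls.

## Working session

There is one attempt and no reset: what is moved stays moved. The work goes in short steps, Python scripts to look and compute and a tool call to move; the robot and the scene stay as the last step left them, time stands still between calls to the robot, and variables do not carry over. Pictures are saved under pics/ and viewed, at most 10 in all, crops included, and the job is handed in when it is done.

Besides the shell and the picture viewer there is one more tool, called by a JSON object that holds its "method" and its "body", one argument or row to a line. jog_arm: Moves the arm, as the interface text tells. Its arguments: {"type":"object","properties":{"rows":{"type":"string"},"hand":{"type":"number"}},"required":["rows"]}

```bash
ls; mkdir -p pics; cat > h.py <<'E'
import numpy as np, cv2
from plant import r
from scipy.spatial.transform import Rotation as R
def snap(n):
    im,d=r.snapshot(n); c=r.camera_params(n); return im,d,c
def pts(d,c):
    v,u=np.mgrid[0:d.shape[0],0:d.shape[1]]
    P=np.stack([(u-c['cx'])/c['fx']*d,(v-c['cy'])/c['fy']*d,d,np.ones_like(d)],-1)
    W=P@np.array(c['extrinsics']).T
    W=W[...,:3]; W[d==0]=np.nan; return W
E
python3 - <<'E'
from h import *
for n in ['top','scene']:
    im,d,c=snap(n); cv2.imwrite(f'pics/{n}0.png',im); np.savez(f'{n}0.npz',im=im,d=d); print(n,{k:np.round(v,3).tolist() if k=='extrinsics' else v for k,v in c.items()})
s=r.observe(); print(s)
E
```

```text
pics
top {'fx': 444.62188871295774, 'fy': 444.62188871295774, 'cx': 321.7458954546976, 'cy': 203.27709022524925, 'extrinsics': [[0.015, -0.989, 0.15, 338.715], [-1.0, -0.015, -0.003, 5.342], [0.005, -0.15, -0.989, 1342.091], [0.0, 0.0, 0.0, 1.0]]}
scene {'fx': 386.45675774693865, 'fy': 386.45675774693865, 'cx': 321.6635519274986, 'cy': 194.52018227560876, 'extrinsics': [[0.852, -0.21, 0.48, 37.491], [-0.523, -0.383, 0.761, -759.444], [0.024, -0.899, -0.436, 505.864], [0.0, 0.0, 0.0, 1.0]]}
{'clock': 0.1, 'joint_pos': array([-1.21916918,  0.33382217,  0.03987099,  1.46617615, -0.01338482,
        1.34327591, -0.05849567]), 'dq': array([ 0.0006618 , -0.00239905,  0.00042831, -0.00226619,  0.00153715,
       -0.00111513, -0.00149912]), 'joint_torque': array([ 5.03987030e-03, -6.57811260e+01,  1.34064574e+00, -4.04698813e+01,
       -5.95365954e-02,  4.10290668e-02,  5.80967117e-05]), 'eef_pos': array([283.09416015, 584.76409606, 291.46305528]), 'orientation': array([ 2.23512147e-01,  9.74700887e-01, -7.00094718e-04, -1.05111511e-04]), 'wrist_force': array([ 0.33923207,  0.2390403 , -0.1333179 ]), 'moment': array([-0.00046883, -0.00092963,  0.05893922]), 'grip_force': 0.0, 'gripper_width': 87.53412083325536}
```

View pics/top0.png

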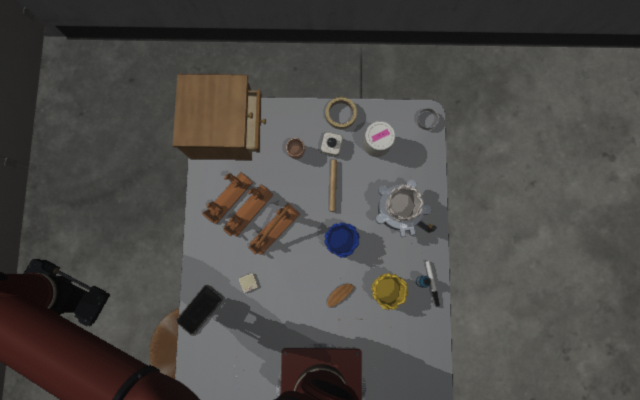

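View pics/scene0.png

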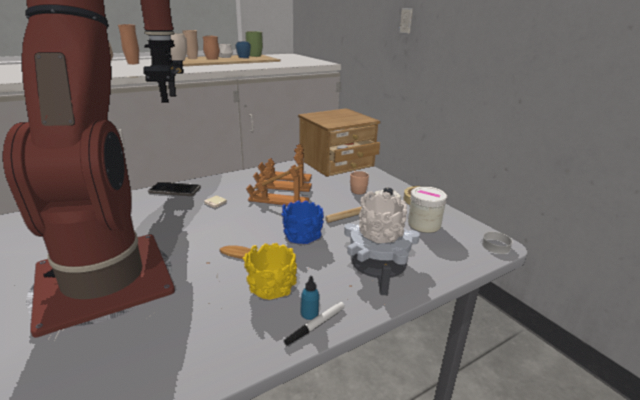

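The top view shows the roller at (333,185), the wheel at (403,205) with its pointer at about (427,226), and the three rests at (228,197), (248,210) and (274,230). The scene view shows the same things. Next I'll measure them from depth.

```bash
python3 - <<'E'
from h import *
z=np.load('top0.npz'); im,d=z['im'],z['d']; c=r.camera_params('top'); W=pts(d,c)
for p in [(333,165),(333,185),(333,205),(403,205),(427,226),(228,197),(248,210),(274,230),(295,250),(200,270)]: print(p,im[p[1],p[0]],W[p[1],p[0]].round(1))
a=cv2.resize(im[165:260,195:305],None,fx=5,fy=5,interpolation=cv2.INTER_CUBIC)
b=cv2.resize(im[165:260,365:445],None,fx=5,fy=5,interpolation=cv2.INTER_CUBIC)
o=np.hstack([a[:,:],b])[:, :]; o=cv2.resize(o,(800,int(o.shape[0]*800/o.shape[1]))); print(o.shape)
cv2.imwrite('pics/crop1.png',cv2.convertScaleAbs(o,alpha=1.4))
# roller
hsv=cv2.cvtColor(im,cv2.COLOR_BGR2HSV)
H=W[...,2]
m=np.zeros(d.shape,bool); m[150:220,322:345]=True
m&=(hsv[...,1]>70)&(H>6)&(H<40)
q=W[m][:,:2]; print(m.sum(), cv2.minAreaRect(q.astype(np.float32)), np.nanmedian(H[m]))
# disc/lobes
m=np.zeros(d.shape,bool); m[165:250,365:445]=True; m&=(H>60)&(H<76)
np.save('lobes.npy',W[m]); q=W[m]; print(m.sum(), cv2.minEnclosingCircle(q[:,:2].astype(np.float32)))
E
```

```text
(333, 165) [ 93 124 146] [657.7 -30.6  22.5]
(333, 185) [ 76 103 124] [595.3 -31.2  25. ]
(333, 205) [ 72  97 117] [534.7 -31.9  22.6]
(403, 205) [111 116 120] [ 530.2 -232.6   73.5]
(427, 226) [36 35 36] [ 476.9 -315.8   10.9]
(228, 197) [ 51  81 123] [555.8 286.1  12.3]
(248, 210) [ 53  82 123] [517.7 224.7   7.5]
(274, 230) [ 50  78 117] [457.7 143.6  13.3]
(295, 250) [121 119 119] [399.4  79.9   4. ]
(200, 270) [104 101 102] [336.1 362.4  -2. ]
(400, 800, 3)
283 ((597.2822265625, -30.113567352294922), (17.180856704711914, 155.3751678466797), 88.67779541015625) 18.791058528245685
924 ((521.7476806640625, -245.3563232421875), 99.91844940185547)
```

View pics/crop1.png

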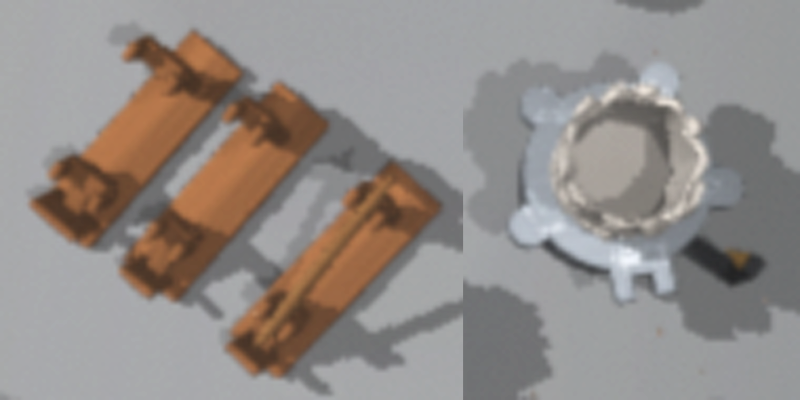

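Crop: the left rest (crop 140,140) seems to have the widest forks. The middle rest is empty, and the right one holds the tool. The forked lobe is at crop (642,280) and the pointer at (728,262), so the head has to turn CCW. I'll compute the geometry and plan a close look.

```bash
cat >> h.py <<'E'
def ray(c,u,v,z):
    E=np.array(c['extrinsics']); d=E[:3,:3]@[(u-c['cx'])/c['fx'],(v-c['cy'])/c['fy'],1]; o=E[:3,3]
    return o+d*(z-o[2])/d[2]
def tool(zdir,ydir):   # tool z along zdir, y close to ydir
    z=np.array(zdir,float); z/=np.linalg.norm(z); y=np.array(ydir,float); y-=z*(y@z); y/=np.linalg.norm(y)
    return R.from_matrix(np.stack([np.cross(y,z),y,z],1))
def plan(p,rot=None,s=None):
    s=s or r.observe(); A=R.from_quat(s['orientation'])
    sh=A.inv().apply(np.array(p)-s['eef_pos'])/600
    rv=(A.inv()*rot).as_rotvec()/2 if rot is not None else np.zeros(3)
    print('ROW',sh.round(4).tolist(),rv.round(4).tolist(),'mm',(np.linalg.norm(sh)*600).round(1),'deg',np.degrees(np.linalg.norm(rv)*2).round(1))
def wrist(name,lift=None):
    s=r.observe(); im,d=r.snapshot('wrist'); c=r.camera_params('wrist')
    T=np.eye(4); T[:3,:3]=R.from_quat(s['orientation']).as_matrix(); T[:3,3]=s['eef_pos']
    E=T@np.array(c['tool_from_camera']); np.savez(name+'.npz',im=im,d=d,E=E,K=[c['fx'],c['fy'],c['cx'],c['cy']]); cv2.imwrite(f'pics/{name}.png',im); return im,d,E,c
def wdir(K,u,v):
    a=(np.asarray(u,float)-K[2])/K[0]; b=(np.asarray(v,float)-K[3])/K[1]; t=np.hypot(a,b); k=np.sinc(t/np.pi)/np.where(t<1e-9,1,1)
    return np.stack([a*k,b*k,np.cos(t)],-1)   # sin(t)/t = sinc
def wray(E,K,u,v,z):
    d=wdir(K,u,v)@E[:3,:3].T; o=E[:3,3]; return o+d*((z-o[2])/d[...,2])[...,None]
def wpts(E,K,d):
    v,u=np.mgrid[0:d.shape[0],0:d.shape[1]]; D=wdir(K,u,v); D=D/np.where(abs(D[...,2:])<.05,np.nan,D[...,2:])*d[...,None]
    P=D@E[:3,:3].T+E[:3,3]; P[d==0]=np.nan; return P
E
python3 - <<'E'
from h import *
c=r.camera_params('top')
L=[(411.8,183.5),(384,190),(381,218.4),(427,209.4),(407.5,232.7)]
P=np.array([ray(c,*l,68)[:2] for l in L]); print(P.round(0).tolist())
from scipy.optimize import least_squares
f=least_squares(lambda x:np.hypot(P[:,0]-x[0],P[:,1]-x[1])-x[2],[530,-230,80]); print(f.x.round(1),f.fun.round(1))
C=f.x[:2]; print('ang',np.degrees(np.arctan2(*(P-C).T[::-1])).round(1)); q=ray(c,427,228,60)[:2]; print('ptr',q,np.degrees(np.arctan2(*(q-C)[::-1])),np.hypot(*(q-C)))
W=pts(np.load('top0.npz')['d'],c)
for nm,(u0,v0) in {'hi':(231,178),'lo':(212,211)}.items():
    w=W[v0-6:v0+7,u0-8:u0+9]; i=np.nanargmax(w[...,2]); print(nm,w.reshape(-1,3)[i].round(0))
print(np.round(r.camera_params('wrist')['tool_from_camera'],3).tolist(),r.camera_params('wrist')['fx'])
plan([470,200,330],tool([0,0,-1],[1,1,0]))
plan([470,200,330],tool([0,0,-1],[-1,-1,0]))
plan([470,200,330])
E
```

```text
[[595.0, -260.0], [574.0, -179.0], [491.0, -170.0], [519.0, -303.0], [451.0, -246.0]]
[ 525.2 -232.6   73.2] [ 1.8 -0.3 -1.4 -2.5  2.4]
ang [ -21.6   47.6  118.5  -94.9 -170.2]
ptr [ 465.94883113 -303.79390404] -129.7856422945623 92.62944304954274
hi [599. 273. 114.]
lo [498. 308.  60.]
[[-0.001, -0.953, -0.304, 84.62], [1.0, -0.001, -0.0, -0.18], [-0.0, -0.304, 0.953, -92.126], [0.0, 0.0, 0.0, 1.0]] 309.70691628693146
ROW [-0.5598, -0.4416, -0.0635] [-0.0007, 0.0002, 0.1673] mm 429.5 deg 19.2
ROW [-0.5598, -0.4416, -0.0635] [-0.0002, -0.001, -1.4035] mm 429.5 deg 160.8
ROW [-0.5598, -0.4416, -0.0635] [0.0, 0.0, 0.0] mm 429.5 deg 0.0
```

{"method": "jog_arm", "body": {
  "rows": "-0.56 -0.44 -0.06 0 0 0;-0.56 -0.44 -0.06 0 0 0;-0.56 -0.44 -0.06 0 0 0;-0.56 -0.44 -0.06 0 0 0;-0.56 -0.44 -0.06 0 0 0;-0.56 -0.44 -0.06 0 0 0;-0.56 -0.44 -0.06 0 0 0;-0.56 -0.44 -0.06 0 0 0;-0.56 -0.44 -0.06 0 0 0;-0.56 -0.44 -0.06 0 0 0"
}}

```text
clock: 1.1
eef_pos: [472.6, 196.2, 328.7]
orientation: [0.227, 0.974, -0.0, 0.001]
wrist_force: [0.0, 1.4, -0.5]
gripper_width: 86.6
grip_force: 0.0
```

```bash
python3 - <<'E'
from h import *
im,d,E,c=wrist('w1'); print(r.observe()['eef_pos'],(d>0).mean())
E
```

```text
[471.35580233 198.93891391 328.33786736] 0.99596484375
```

View pics/w1.png

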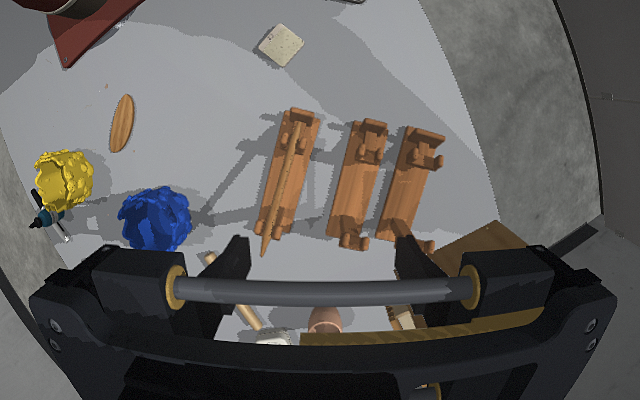

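The wrist view shows three rests with their stops at the image top: tool rest (290,180), narrow empty (360,185), and the wide one on the right (410,190), with lower fork at about (428,162). Its upper fork is partly hidden by the finger, so I'll move for a better view while fitting the base from the top view.

```bash
python3 - <<'E'
from h import *
def fit(im,W,mask,nm):
    h=cv2.cvtColor(im,cv2.COLOR_BGR2HSV); m=(h[...,1]>110)&(h[...,0]<18)&(abs(W[...,2]-10)<9)&mask
    n,l,st,_=cv2.connectedComponentsWithStats(m.astype(np.uint8))
    i=1+np.argmax(st[1:,4]); q=W[l==i]; print(nm,st[i],cv2.minAreaRect(q[:,:2].astype(np.float32)),np.median(q[:,2]))
z=np.load('top0.npz'); W=pts(z['d'],r.camera_params('top')); m=np.zeros(z['d'].shape,bool); m[165:225,198:252]=True
v,u=np.mgrid[0:400,0:640]; m&=(u+0.9*v<415)
fit(z['im'],W,m,'top')
z=np.load('w1.npz'); W=wpts(z['E'],z['K'],z['d'])
for p in [(280,45),(410,195),(425,133),(400,180)]: print(p,W[p[1],p[0]].round(1))
m=np.zeros((400,640),bool); m[120:255,378:450]=True; fit(z['im'],W,m,'w1')
plan([590,280,330]); 
E
```

```text
top [214 173  38  47 542] ((560.7560424804688, 283.06866455078125), (46.42055130004883, 152.82211303710938), 50.44139099121094) 10.576470209182844
(280, 45) [300.  219.1   7.9]
(410, 195) [564.  289.9   9.4]
(425, 133) [483.9 335.2  40.9]
(400, 180) [536.9 284.8   9.7]
w1 [ 378  127   51  115 2474] ((551.578369140625, 289.4820251464844), (49.225669860839844, 167.94244384765625), 50.77828598022461) 9.57713525102534
ROW [-0.1182, 0.2083, -0.0027] [0.0, 0.0, 0.0] mm 143.7 deg 0.0
```

{"method": "jog_arm", "body": {
  "rows": "-0.12 0.2 0 0 0 0;-0.12 0.2 0 0 0 0;-0.12 0.2 0 0 0 0;-0.12 0.2 0 0 0 0;-0.12 0.2 0 0 0 0;-0.12 0.2 0 0 0 0;-0.12 0.2 0 0 0 0;-0.12 0.2 0 0 0 0;-0.12 0.2 0 0 0 0;-0.12 0.2 0 0 0 0"
}}

```text
clock: 2.15
eef_pos: [587.5, 277.5, 328.7]
orientation: [0.224, 0.975, 0.0, 0.0]
wrist_force: [0.5, 0.8, 0.6]
gripper_width: 87.1
grip_force: 0.0
```

```bash
python3 - <<'E'
from h import *
im,d,E,c=wrist('w2'); print(r.observe()['eef_pos'])
K=np.load('w2.npz')['K']; W=wpts(E,K,d)
h=cv2.cvtColor(im,cv2.COLOR_BGR2HSV); m=(h[...,1]>110)&(h[...,0]<18)&(abs(W[...,2]-9)<5)&(np.hypot(W[...,0]-552,W[...,1]-289)<110)
u=np.array([.773,-.635]); n=np.array([.635,.773])
rel=W[...,:2]-[552,289.5]; a=rel@u; b=rel@n
m&=(abs(b)<38); q=W[m][:,:2]; print(m.sum(),cv2.minAreaRect(q.astype(np.float32)))
# forks: points near the fork sections above floor
s=abs(b)<35
for nm,a0 in [('lo',-55*.866),('hi',55*.866)]:
    k=s&(abs(a-a0)<16)&(W[...,2]>68+a0*.577-6); w=W[k]; aa=a[k]; bb=b[k]; print(nm,k.sum(),'b',np.percentile(bb,[2,10,50,90,98]).round(1),'z',np.percentile(w[:,2],[5,50,95]).round(1),'a',np.percentile(aa,[2,50,98]).round(1))
    # cheeks tops
    t=w[:,2]-np.tan(np.pi/6)*aa
    for lo,hi in [(-30,-8),(-8,8),(8,30)]:
        j=(bb>lo)&(bb<hi); print('   ',lo,j.sum(),np.percentile(bb[j],[5,50,95]).round(1) if j.any() else '',np.percentile(t[j],[5,50,95]).round(1) if j.any() else '')
cv2.imwrite('pics/w2c.png',cv2.resize(im[60:260,220:470],None,fx=3,fy=3)[:600,:750])
E
```

```text
[587.53473952 277.5198284  328.54475951]
2547 ((545.49658203125, 295.85418701171875), (49.20085906982422, 144.68629455566406), 50.80375671386719)
lo 588 b [-20.6 -17.8   0.4  18.9  21.7] z [37.2 42.5 56.4] a [-59.9 -46.7 -37.1]
    -30 198 [-20.8 -15.5  -8.9] [62.  71.5 86.7]
    -8 178 [-7.3 -0.3  7.1] [61.  67.4 68.7]
    8 212 [ 8.9 16.4 21.8] [59.9 70.6 86.6]
hi 2212 b [-34.9 -34.2 -30.6   9.   19.7] z [ 93.6 280.9 329.6] a [35.3 45.5 56.6]
    -30 557 [-29.8 -27.7 -10. ] [ 66.9 238.1 277.9]
    -8 225 [-7.1  0.   7.2] [63.6 67.6 69.1]
    8 235 [ 8.9 15.8 21.7] [63.2 69.6 86.6]
```

View pics/w2c.png

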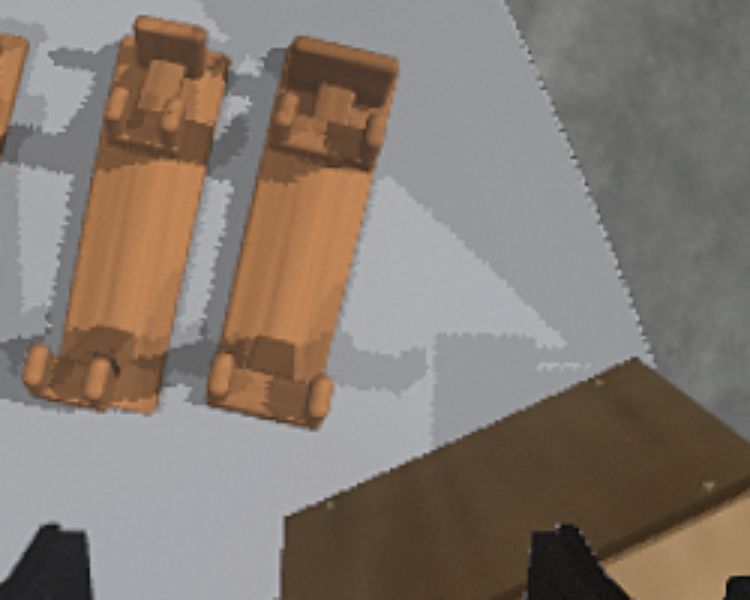

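Right rest confirmed as the wide one: its cheeks are visibly further apart at crop (220,375)/(320,395), and its lower fork and stop are at the top (340,60). The rest origin is about (552.5, 289.6), with the up-slope heading at -39.3° and fork floors at z≈67.5, which agrees with the sizes given. Next is the roller.

```bash
python3 - <<'E'
from h import *
plan([650,-30,260],tool([0,0,-1],[0.02,1,0]))
E
```

```text
ROW [-0.3171, -0.416, 0.1141] [0.0002, 0.0001, -0.2155] mm 321.2 deg 24.7
```

{"method": "jog_arm", "body": {
  "rows": "-0.317 -0.416 0.114 0 0 -0.215;-0.317 -0.416 0.114 0 0 -0.215;-0.317 -0.416 0.114 0 0 -0.215;-0.317 -0.416 0.114 0 0 -0.215;-0.317 -0.416 0.114 0 0 -0.215;-0.317 -0.416 0.114 0 0 -0.215;-0.317 -0.416 0.114 0 0 -0.215;-0.317 -0.416 0.114 0 0 -0.215;-0.317 -0.416 0.114 0 0 -0.215;-0.317 -0.416 0.114 0 0 -0.215"
}}

```text
clock: 3.2
eef_pos: [650.2, -27.9, 260.1]
orientation: [0.009, 1.0, 0.0, 0.0]
wrist_force: [-0.6, -0.2, -0.0]
gripper_width: 87.2
grip_force: 0.0
```

```bash
python3 - <<'E'
from h import *
im,d,E,c=wrist('w3'); K=np.load('w3.npz')['K']; W=wpts(E,K,d); s=r.observe(); print(s['eef_pos'],s['orientation'])
h=cv2.cvtColor(im,cv2.COLOR_BGR2HSV); m=(h[...,1]>60)&(h[...,0]<25)&(W[...,2]>7)&(W[...,2]<26)&(abs(W[...,1]+30)<30)&(abs(W[...,0]-597)<110)
n,l,st,_=cv2.connectedComponentsWithStats(m.astype(np.uint8)); i=1+np.argmax(st[1:,4]); q=W[l==i]
print(st[i],cv2.minAreaRect(q[:,:2].astype(np.float32)),np.percentile(q,[1,50,99],axis=0).round(1).tolist())
E
```

```text
[650.21948342 -27.77529292 260.11186034] [9.07571878e-03 9.99958717e-01 4.24424620e-04 1.23339780e-04]
[ 313   58   18  144 2391] ((595.0287475585938, -27.909305572509766), (18.556421279907227, 158.83299255371094), 88.63763427734375) [[518.0, -38.1, 11.5], [592.8, -27.9, 17.9], [671.9, -17.6, 20.4]]
```

```bash
python3 - <<'E'
from h import *
plan([595.5,-28,74],tool([0,0,-1],[0.024,1,0]))
E
```

```text
ROW [0.0913, -0.0023, 0.3102] [0.0004, 0.0001, 0.0029] mm 194.0 deg 0.3
```

{"method": "jog_arm", "body": {
  "rows": "0.04 0 0.07 0 0 0;0.091 -0.002 0.14 0 0 0.003;0.091 -0.002 0.2 0 0 0.003;0.091 -0.002 0.24 0 0 0.003;0.091 -0.002 0.27 0 0 0.003;0.091 -0.002 0.29 0 0 0.003;0.091 -0.002 0.3 0 0 0.003;0.091 -0.002 0.306 0 0 0.003;0.091 -0.002 0.31 0 0 0.003;0.091 -0.002 0.31 0 0 0.003",
  "hand": 90
}}

```text
clock: 4.25
eef_pos: [595.8, -29.9, 74.3]
orientation: [0.013, 1.0, 0.0, 0.0]
wrist_force: [-0.4, 0.1, 0.5]
gripper_width: 56.3
grip_force: 0.0
```

{"method": "jog_arm", "body": {
  "rows": "0 0 0 0 0 0;0 0 0 0 0 0;0 0 0 0 0 0;0 0 0 0 0 0;0 0 0 0 0 0;0 0 0 0 0 0;0 0 0 0 0 0;0 0 0 0 0 0;0 0 0 0 0 0;0 0 0 0 0 0",
  "hand": 255
}}

```text
clock: 5.25
eef_pos: [595.5, -29.9, 73.9]
orientation: [0.013, 1.0, -0.0, -0.0]
wrist_force: [0.6, 0.5, 1.4]
gripper_width: 18.7
grip_force: 30.0
```

```bash
python3 - <<'E'
from h import *
s=r.observe(); print(s['eef_pos'],s['gripper_width'],s['grip_force'])
u=np.array([.774,-.633,0]); Z=np.array([0,0,1]); c30=3**.5/2
z=.5*u-c30*Z; x=-(c30*u+.5*Z); y=np.cross(z,x); print(y)
rot=tool(z,y); sl=c30*u+.5*Z
seat=np.array([552.5,289.6,68])-10*z
# grasp depth: roller axis 62..64 ahead of TCP
dz=s['eef_pos'][2]-10; print('depth',dz)
for nm,p in [('up',s['eef_pos']+[0,0,170])]: plan(p)
for nm,off in [('above',60)]:
    p=seat+sl*6-z*(dz+off); print(nm,p); plan(p,rot)
E
```

```text
[595.5213795  -29.94912105  73.86506743] 18.68631283662091 29.998919198988006
[0.633 0.774 0.   ]
depth 63.86506742951008
ROW [0.0, -0.0, -0.2833] [0.0, 0.0, 0.0] mm 170.0 deg 0.0
above [504.71604088 328.67912936 186.93054907]
ROW [0.1673, 0.5934, -0.1885] [0.0862, -0.2522, 0.3217] mm 386.8 deg 47.9
```

{"method": "jog_arm", "body": {
  "rows": "0 0 -0.06 0 0 0;0 0 -0.12 0 0 0;0 0 -0.2 0 0 0;0 0 -0.26 0 0 0;0 0 -0.32 0 0 0;0 0 -0.32 0 0 0;0 0 -0.32 0 0 0;0 0 -0.32 0 0 0;0 0 -0.32 0 0 0;0 0 -0.32 0 0 0"
}}

```text
clock: 6.25
eef_pos: [595.1, -30.0, 264.7]
orientation: [0.013, 1.0, -0.0, -0.001]
wrist_force: [-0.1, -0.1, -0.1]
gripper_width: 19.0
grip_force: 30.0
```

```bash
cat >> h.py <<'E'
u=np.array([.774,-.633,0]); Z=np.array([0,0,1.]); c30=3**.5/2
z=.5*u-c30*Z; sl=c30*u+.5*Z; n=np.array([.633,.774,0])
seat=np.array([552.5,289.6,68])-10*z; rotP=tool(z,n)
def tcp(off,along,dz=63.9,lat=0): return seat+sl*along-z*(dz+off)+n*lat
E
python3 - <<'E'
from h import *
s=r.observe(); print(s['eef_pos'],s['gripper_width'])
plan(tcp(100,6),rotP)
E
```

```text
[595.12041258 -29.95101986 264.72828731] 18.957266483373914
ROW [0.1929, 0.6139, 0.072] [0.0857, -0.253, 0.3218] mm 388.5 deg 47.9
```

{"method": "jog_arm", "body": {
  "rows": "0.1 0.3 0 0.043 -0.126 0.16;0.1 0.3 0 0.043 -0.126 0.16;0.193 0.614 0 0.0857 -0.253 0.3218;0.193 0.614 0 0.0857 -0.253 0.3218;0.193 0.614 0 0.0857 -0.253 0.3218;0.193 0.614 0 0.0857 -0.253 0.3218;0.193 0.614 0 0.0857 -0.253 0.3218;0.193 0.614 0.072 0.0857 -0.253 0.3218;0.193 0.614 0.072 0.0857 -0.253 0.3218;0.193 0.614 0.072 0.0857 -0.253 0.3218"
}}

```text
clock: 7.25
eef_pos: [487.9, 344.0, 221.2]
orientation: [0.324, 0.91, -0.087, 0.244]
wrist_force: [-0.4, 0.4, -0.2]
gripper_width: 18.7
grip_force: 30.0
```

```bash
python3 - <<'E'
from h import *
s=r.observe(); print(s['eef_pos'],s['gripper_width'],s['wrist_force'])
plan(tcp(100,6),rotP)
plan(tcp(25,6),rotP)
plan(tcp(2,6),rotP)
E
```

```text
[487.94375329 343.9833048  221.23542895] 18.66200213339633 [-0.37068809  0.42542034 -0.1869155 ]
ROW [-0.0041, -0.0021, 0.0017] [0.0007, 0.0004, 0.0007] mm 3.0 deg 0.1
ROW [-0.004, -0.0022, 0.1267] [0.0007, 0.0004, 0.0007] mm 76.1 deg 0.1
ROW [-0.004, -0.0023, 0.165] [0.0007, 0.0004, 0.0007] mm 99.0 deg 0.1
```

{"method": "jog_arm", "body": {
  "rows": "-0.004 -0.002 0.03 0 0 0;-0.004 -0.002 0.06 0 0 0;-0.004 -0.002 0.09 0 0 0;-0.004 -0.002 0.11 0 0 0;-0.004 -0.002 0.12 0 0 0;-0.004 -0.002 0.127 0 0 0;-0.004 -0.002 0.127 0 0 0;-0.004 -0.002 0.127 0 0 0;-0.004 -0.002 0.127 0 0 0;-0.004 -0.002 0.127 0 0 0"
}}

```text
clock: 8.25
eef_pos: [520.1, 315.5, 158.4]
orientation: [0.325, 0.91, -0.086, 0.245]
wrist_force: [-1.0, -0.7, -1.1]
gripper_width: 18.5
grip_force: 30.0
```

```bash
python3 - <<'E'
from h import *
im,d,E,c=wrist('w4'); s=r.observe(); print(s['eef_pos'],s['wrist_force'])
t,_,_=snap('top'); sc,_,_=snap('scene')
a=cv2.resize(im,(480,300)); b=cv2.resize(t[150:240,190:300],(320,262)); e=cv2.resize(sc[130:220,230:340],(320,262))
o=np.zeros((562,800,3),np.uint8); o[:300,:480]=a; o[:262,480:]=b; o[300:,480:]=e; o[300:,:480]=cv2.resize(im[60:260,200:440],(480,400))[100:362]
cv2.imwrite('pics/m4.png',o); plan(tcp(0,6),rotP)
E
```

```text
[520.06671956 315.39086395 158.27443913] [0.25830817 0.09928626 0.67125316]
ROW [0.0055, 0.001, 0.0414] [0.0009, 0.0006, -0.0003] mm 25.1 deg 0.1
```

View pics/m4.png

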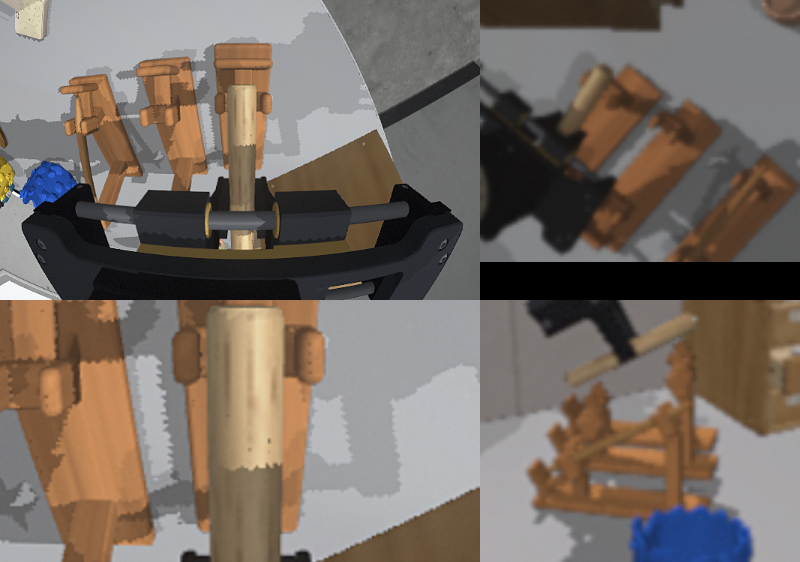

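The picture shows the roller centred between the lower-fork cheeks, its end short of the stop. I'll lower it in.

{"method": "jog_arm", "body": {
  "rows": "0.0055 0.002 0.01 0 0 0;0.0055 0.002 0.02 0 0 0;0.0055 0.002 0.025 0 0 0;0.0055 0.002 0.03 0 0 0;0.0055 0.002 0.033 0 0 0;0.0055 0.002 0.035 0 0 0;0.0055 0.002 0.037 0 0 0;0.0055 0.002 0.038 0 0 0;0.0055 0.002 0.039 0 0 0;0.0055 0.002 0.039 0 0 0"
}}

```text
clock: 9.4
eef_pos: [527.8, 310.4, 136.0]
orientation: [0.325, 0.91, -0.087, 0.245]
wrist_force: [-0.5, 0.3, -0.3]
gripper_width: 18.4
grip_force: 30.0
```

```bash
python3 - <<'E'
from h import *
s=r.observe(); print(s['eef_pos'],s['wrist_force'].round(2),s['moment'].round(2)); d=s['eef_pos']-tcp(0,0); print('along,off,lat',d@sl,-d@z,d@n)
E
```

```text
[527.76112463 310.42666541 136.02985126] [-0.49  0.31 -0.25] [ 0.38  0.47 -0.03]
along,off,lat 6.007792254324377 1.1855054026076686 0.46013092243767373
```

{"method": "jog_arm", "body": {
  "rows": "0.002 0 0.001 0 0 0;0.004 0 0.001 0 0 0;0.006 0 0.001 0 0 0;0.008 0 0.001 0 0 0;0.01 0 0.001 0 0 0;0.011 0 0.001 0 0 0;0.012 0 0.001 0 0 0;0.0125 0 0.001 0 0 0;0.013 0 0.001 0 0 0;0.013 0 0.001 0 0 0"
}}

```text
clock: 10.4
eef_pos: [522.7, 314.5, 131.6]
orientation: [0.325, 0.91, -0.087, 0.245]
wrist_force: [-0.7, 0.4, -0.3]
gripper_width: 18.9
grip_force: 30.0
```

```bash
cat > st.py <<'E'
from h import *
s=r.observe(); print(s['eef_pos'],s['wrist_force'].round(2)); d=s['eef_pos']-tcp(0,0); print('along,off,lat',d@sl,-d@z,d@n,'F along',s['wrist_force']@sl,'F off',-s['wrist_force']@z)
E
python3 st.py
```

```text
[522.74078631 314.52018524 131.57258597] [-0.75  0.4  -0.27]
along,off,lat -1.8300348970046278 0.5638703902479677 0.4506411105084449 F along -0.8593703657558639 F off 0.17933205608514483
```

No contact yet. I'll go another few millimetres down the slope in small steps.

{"method": "jog_arm", "body": {
  "rows": "0.001 0 0 0 0 0;0.002 0 0 0 0 0;0.003 0 0 0 0 0;0.004 0 0 0 0 0;0.004 0 0 0 0 0;0.005 0 0 0 0 0;0.005 0 0 0 0 0;0.005 0 0 0 0 0;0.005 0 0 0 0 0;0.005 0 0 0 0 0"
}}

```text
clock: 11.4
eef_pos: [522.0, 315.0, 130.9]
orientation: [0.325, 0.909, -0.087, 0.245]
wrist_force: [5.9, -4.1, 2.9]
gripper_width: 18.3
grip_force: 30.0
```

```bash
python3 st.py; python3 - <<'E'
from h import *
im,d,E,c=wrist('w5'); K=np.load('w5.npz')['K']
# project expected stop face & roller end from measured positions
def proj(P):
    q=(np.linalg.inv(E)@np.append(P,1))[:3]; t=np.arctan2(np.hypot(q[0],q[1]),q[2]); f=np.arctan2(q[1],q[0]); return K[2]+K[0]*t*np.cos(f),K[3]+K[1]*t*np.sin(f)
s=r.observe(); ctr=s['eef_pos']+63.9*z
print('end',proj(ctr-80*sl),'stopfloor',proj(seat+10*z-82*sl))
W=wpts(E,K,d); rel=W-seat; a=rel@sl; b=rel@n; o=-(rel@z)
for a0 in range(-100,-55,2):
    k=(abs(a-a0)<1)&(abs(b)<6); print(a0,k.sum(),np.percentile(o[k],[5,50,95]).round(1) if k.any() else '')
E
```

```text
[522.01916821 315.02313043 130.88255391] [ 5.95 -4.14  2.91]
along,off,lat -2.9344657582185563 0.4047334512502363 0.38313642499147105 F along 7.709695100807987 F off -1.0884890412905843
end (np.float64(322.64774332786754), np.float64(112.82410839055268)) stopfloor (np.float64(321.9384359476596), np.float64(113.863650234547))
-100 83 [-20.9 -19.7 -18.7]
-98 72 [-22.1 -21.2 -19.8]
-96 75 [-23.  -21.9 -20. ]
-94 83 [-24.4 -23.1 -21.8]
-92 62 [-25.5 -24.5 -23.6]
-90 75 [5.2 6.8 7.7]
-88 100 [6.5 7.5 8.7]
-86 101 [6.9 7.9 8.8]
-84 103 [6.  7.6 8.9]
-82 120 [ 5.3  8.2 10. ]
-80 99 [ 7.6  9.1 10.3]
-78 100 [ 7.8  9.2 10.5]
-76 114 [ 7.8  9.4 10.6]
-74 106 [ 7.8  9.2 10.6]
-72 100 [ 8.   9.3 10.6]
-70 104 [ 7.7  9.1 10.4]
-68 101 [ 7.9  9.1 10.4]
-66 101 [ 7.8  9.4 10.6]
-64 105 [ 7.8  9.3 10.8]
-62 101 [ 7.5  9.2 10.4]
-60 103 [ 7.6  9.3 10.8]
-58 97 [ 8.   9.3 10.4]
-56 100 [ 7.6  9.3 10.4]
```

The roller is in contact with the stop (7.7 N). I'll release it and back off.

{"method": "jog_arm", "body": {
  "rows": "0 0 0 0 0 0;0 0 0 0 0 0;0 0 0 0 0 0;0 0 0 0 0 0;0 0 0 0 0 0;0 0 -0.01 0 0 0;0 0 -0.03 0 0 0;0 0 -0.06 0 0 0;0 0 -0.1 0 0 0;0 0 -0.15 0 0 0",
  "hand": 125
}}

```text
clock: 12.45
eef_pos: [485.0, 344.7, 209.0]
orientation: [0.325, 0.91, -0.087, 0.244]
wrist_force: [-0.0, -0.2, -0.4]
gripper_width: 44.0
grip_force: 0.0
```

```bash
python3 st.py; python3 - <<'E'
from h import *
im,d,E,c=wrist('w6'); K=np.load('w6.npz')['K']
W=wpts(E,K,d); rel=W-seat; a=rel@sl; b=rel@n; o=-(rel@z)
h=cv2.cvtColor(im,cv2.COLOR_BGR2HSV)
for a0 in list(range(-90,-30,6))+[-20,-10,0,10,20]+list(range(40,100,6)):
    k=(abs(a-a0)<1.5)&(abs(b)<20)&(o>2)&(o<14)
    k2=k&(o>np.percentile(o[k],70)) if k.any() else k
    print(a0,k.sum(),np.percentile(o[k],[50,95]).round(1) if k.any() else '', b[k2].mean().round(1) if k.any() else '')
cv2.imwrite('pics/w6c.png',im[20:320,120:560])
E
```

```text
[485.04163277 344.65016276 209.04758121] [-0.04 -0.24 -0.4 ]
along,off,lat -4.879493295250896 91.7848947279169 -0.0923204784288636 F along -0.09405705533817933 F off -0.40535658817173137
-90 134 [7.  8.2] -2.8
-84 200 [7.4 8.9] -0.7
-78 98 [ 8.3 10.1] -0.1
-72 95 [ 8.1 10. ] 0.2
-66 88 [ 8.  10.2] 0.1
-60 149 [6.5 9.7] -0.1
-54 143 [6.5 9.8] 0.0
-48 102 [ 7.5 10.1] 0.3
-42 90 [8.2 9.8] -0.1
-36 80 [8.  9.9] -0.2
-20 77 [ 8.3 10.1] 0.2
-10 76 [ 7.9 10. ] 0.7
0 72 [8.  9.6] -0.1
10 71 [8.3 9.6] -0.0
20 72 [8.1 9.6] -0.2
40 57 [ 8.2 10.1] -0.7
46 81 [7.  9.6] -0.2
52 104 [6.1 9.3] -0.2
58 101 [6.  9.4] -0.1
64 53 [7.7 9.8] 0.2
70 1 [2.5 2.5] nan
76 0  
82 0  
88 0  
94 0  <stdin>:8: RuntimeWarning: Mean of empty slice.
  ret = ret.dtype.type(ret / rcount)
```

View pics/w6c.png

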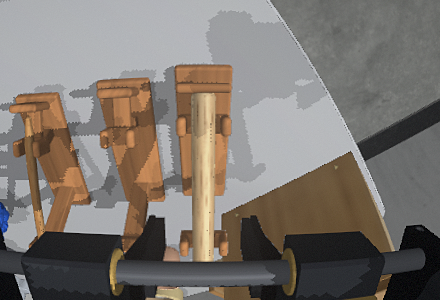

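View w6c shows the roller (crop 203,180) lying in both forks of the wide rest with its end at the stop (203,95). The depth profile is flat along its length. Next is the wheel.

```bash
python3 - <<'E'
from h import *
plan([500,330,330]); plan([540,50,340],tool([0,0,-1],[0,1,0]));plan([610,-215,340],tool([0,0,-1],[0,1,0]))
E
```

```text
ROW [-0.1314, -0.006, -0.1478] [0.0, 0.0, 0.0] mm 118.7 deg 0.0
ROW [-0.4406, -0.326, 0.0087] [-0.086, 0.2526, -0.3342] mm 328.9 deg 49.0
ROW [-0.7612, -0.5952, 0.1916] [-0.086, 0.2526, -0.3342] mm 591.1 deg 49.0
```

{"method": "jog_arm", "body": {
  "rows": "-0.06 -0.003 -0.07 0 0 0;-0.13 -0.006 -0.148 0 0 0;-0.13 -0.006 -0.148 0 0 0;-0.44 -0.326 0.009 -0.086 0.2526 -0.334;-0.44 -0.326 0.009 -0.086 0.2526 -0.334;-0.44 -0.326 0.009 -0.086 0.2526 -0.334;-0.44 -0.326 0.009 -0.086 0.2526 -0.334;-0.761 -0.595 0.192 -0.086 0.2526 -0.334;-0.761 -0.595 0.192 -0.086 0.2526 -0.334;-0.761 -0.595 0.192 -0.086 0.2526 -0.334",
  "hand": 255
}}

```text
clock: 13.5
eef_pos: [549.7, 55.2, 332.2]
orientation: [0.012, 1.0, -0.006, 0.006]
wrist_force: [0.8, -0.5, -0.1]
gripper_width: 0.4
grip_force: 0.0
```

```bash
python3 - <<'E'
from h import *
plan([610,-215,340],tool([0,0,-1],[0,1,0]))
E
```

```text
ROW [-0.1116, -0.4478, -0.006] [-0.0062, 0.0065, -0.0122] mm 276.9 deg 1.7
```

{"method": "jog_arm", "body": {
  "rows": "-0.112 -0.448 -0.006 -0.006 0.0065 -0.012;-0.112 -0.448 -0.006 -0.006 0.0065 -0.012;-0.112 -0.448 -0.006 -0.006 0.0065 -0.012;-0.112 -0.448 -0.006 -0.006 0.0065 -0.012;-0.112 -0.448 -0.006 -0.006 0.0065 -0.012;-0.112 -0.448 -0.006 -0.006 0.0065 -0.012;-0.112 -0.448 -0.006 -0.006 0.0065 -0.012;-0.112 -0.448 -0.006 -0.006 0.0065 -0.012;-0.112 -0.448 -0.006 -0.006 0.0065 -0.012;-0.112 -0.448 -0.006 -0.006 0.0065 -0.012"
}}

```text
clock: 14.5
eef_pos: [609.3, -212.7, 339.9]
orientation: [0.002, 1.0, -0.001, 0.0]
wrist_force: [0.4, 0.3, 0.7]
gripper_width: 0.4
grip_force: 0.0
```

```bash
python3 - <<'E'
from h import *
im,d,E,c=wrist('w7'); K=np.load('w7.npz')['K']; W=wpts(E,K,d); print(r.observe()['eef_pos'])
C=np.array([525,-232]); v,u_=np.mgrid[0:400,0:640]
m=(abs(W[...,2]-68)<6)&(np.hypot(W[...,0]-C[0],W[...,1]-C[1])<105)
q=wray(E,K,u_[m],v[m],68.); np.save('head7.npy',q); print(m.sum())
# rasterise the head's top (1 px = 0.5mm) in world and save together with colour
S=np.full((440,440,3),40,np.uint8)
gx,gy=np.meshgrid(np.arange(440),np.arange(440))
X=C[0]+110-gy*.5; Y=C[1]+110-gx*.5
P=np.stack([X,Y,np.full_like(X,68)],-1); Pc=(P-E[:3,3])@E[:3,:3]; t=np.arctan2(np.hypot(Pc[...,0],Pc[...,1]),Pc[...,2]); f=np.arctan2(Pc[...,1],Pc[...,0])
mu=(K[2]+K[0]*t*np.cos(f)).astype(np.float32); mv=(K[3]+K[1]*t*np.sin(f)).astype(np.float32)
o=cv2.remap(im,mu,mv,cv2.INTER_LINEAR); mz=cv2.remap(m.astype(np.uint8)*255,mu,mv,cv2.INTER_NEAREST)
cv2.imwrite('pics/w7r.png',np.hstack([cv2.resize(im[:,100:560],(360,313)) if 0 else o,cv2.resize(cv2.cvtColor(mz,cv2.COLOR_GRAY2BGR),(360,440))]))
E
```

```text
[ 609.30269922 -212.93418226  339.95028251]
3405
```

View pics/w7r.png

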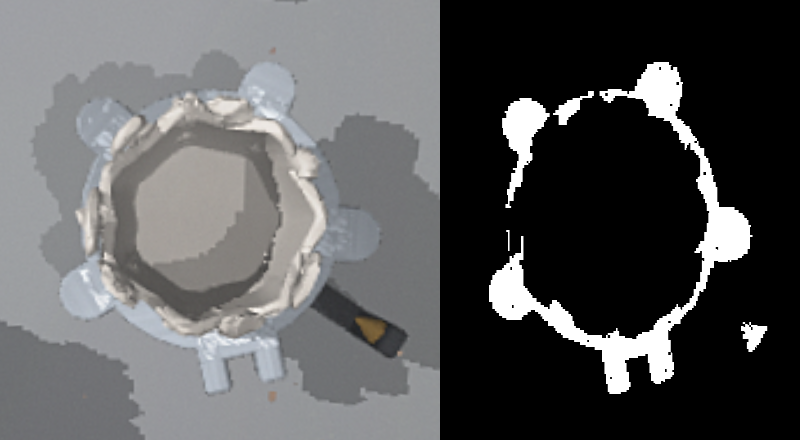

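The rectified view (0.5 mm/px) shows round lobes at (268,88), (103,123), (85,290), (355,234) and the forked lobe at (243,365). The pointer cone is at (372,328), with the post behind it. Now to fit the axis and angles.

```bash
cat >> h.py <<'E'
from scipy.optimize import least_squares
def headfit(q,C,th0):
    """C axis, th0 notch angle: lobe ends as 14 mm circles centred 72 mm out, forked lobe ends at 86"""
    B=None
    for it in range(3):
        rel=q[:,:2]-C; rr=np.hypot(*rel.T); an=np.arctan2(rel[:,1],rel[:,0]); cc=[]
        for k in range(1,5):
            a=th0+k*2*np.pi/5; dd=np.angle(np.exp(1j*(an-a))); m=(rr>68)&(abs(dd)<.35)
            hull=cv2.convexHull(q[m][:,:2].astype(np.float32))[:,0]
            hr=np.hypot(*(hull-C).T); hull=hull[hr>73]
            f=least_squares(lambda x:np.hypot(*(hull-x[:2]).T)-14,np.array(C)+72*np.array([np.cos(a),np.sin(a)]),loss='soft_l1'); cc.append(f.x)
        cc=np.array(cc); K4=np.arange(1,5)*2*np.pi/5
        f=least_squares(lambda x:(cc-np.stack([x[0]+72*np.cos(x[2]+K4),x[1]+72*np.sin(x[2]+K4)],1)).ravel(),[*C,th0],x_scale=[1,1,.01])
        C=f.x[:2]; th0=f.x[2]
    return C,th0,f.fun.reshape(4,2),cc
E
python3 - <<'E'
from h import *
q=np.load('head7.npy'); C,t,res,cc=headfit(q,np.array([525.,-232]),np.radians(-170)); print(C.round(1),np.degrees(t).round(2),res.round(1).tolist())
z_=np.load('w7.npz'); E,K,im,d=z_['E'],z_['K'],z_['im'],z_['d']; W=wpts(E,K,d)
h=cv2.cvtColor(im,cv2.COLOR_BGR2HSV); rel=W[...,:2]-C; rr=np.hypot(rel[...,0],rel[...,1])
m=(h[...,1]>90)&(abs(W[...,2]-60)<12)&(rr>85)&(rr<118); v,u_=np.nonzero(m); print('brass',len(u_),W[m].mean(0).round(1))
q=wray(E,K,u_,v,58.); a=np.degrees(np.arctan2(q[:,1]-C[1],q[:,0]-C[0])); rq=np.hypot(q[:,0]-C[0],q[:,1]-C[1]); print('ptr ang',a.mean().round(2),np.percentile(rq,[2,98]).round(1))
tip=rq<rq.min()+4; print('tip',a[tip].mean(),rq.min())
m=(im.max(-1)<60)&(W[...,2]>40)&(W[...,2]<75)&(rr>95)&(rr<125); v,u_=np.nonzero(m); q=wray(E,K,u_,v,67.); print('post',len(q),q.mean(0).round(1),np.degrees(np.arctan2(q[:,1].mean()-C[1],q[:,0].mean()-C[0])),np.hypot(q[:,0].mean()-C[0],q[:,1].mean()-C[1]))
# pot centre from rim
m=(W[...,2]>135)&(W[...,2]<160)&(rr<70); print('pot',cv2.minEnclosingCircle(W[m][:,:2].astype(np.float32)))
E
```

```text
[ 524.6 -227.2] -167.75 [[0.2, 1.3], [-0.5, 0.3], [-0.6, -0.5], [0.9, -1.1]]
brass 82 [ 469.9 -309.4   61.4]
ptr ang -123.57 [ 91.5 105.6]
tip -123.6807947293562 90.60873961566287
post 56 [ 466.6 -314.8   67. ] -123.50731388512665 105.00004640162048
pot ((525.5964965820312, -222.33212280273438), 51.78268814086914)
```

Axis (524.6, -227.2), notch at -167.8°, pointer at -123.6° with its tip 90.6 mm out (expected 90). The head needs about +44° CCW. I'll push the lobe at 120° from its CW side with the closed fingers, hand leaned 25° outward.

```bash
cat >> h.py <<'E'
CW=np.array([524.6,-227.2])
def wp(phi,back=0,r=79.,zt=52.,lean=25):
    p=np.radians(phi); l=np.radians(lean); er=np.array([np.cos(p),np.sin(p),0]); zz=-np.sin(l)*er-np.cos(l)*Z
    rot=tool(zz,np.cross(zz,np.cos(l)*er-np.sin(l)*Z)); tip=np.array([*CW,zt])+r*er
    return tip-(70+back)*zz,rot
E
python3 - <<'E'
from h import *
z_=np.load('w7.npz'); W=wpts(z_['E'],z_['K'],z_['d']); h=cv2.cvtColor(z_['im'],cv2.COLOR_BGR2HSV)
m=(h[...,0]>100)&(h[...,0]<130)&(h[...,1]>150)&(W[...,2]>0)&(W[...,2]<150); q=W[m]; print('blue',m.sum(),q.max(0),q.min(0),np.percentile(q[:,2],99))
p,o=wp(86,130); print(p); plan(p,o)
p,o=wp(86); print(p); plan(p,o)
E
```

```text
blue 4551 [477.99680538 356.34796052  82.13175043] [ 2.58483376e+02 -1.05076696e+02  1.83597931e-01] 77.0933365044396
[536.00683336 -64.07468305 233.26155741]
ROW [0.1231, 0.2483, 0.1769] [0.1775, -0.1653, 0.8045] mm 197.3 deg 96.3
[ 532.1743866  -118.88122509  115.44154509]
ROW [0.1294, 0.1575, 0.3736] [0.1775, -0.1653, 0.8045] mm 255.3 deg 96.3
```

{"method": "jog_arm", "body": {
  "rows": "0.123 0.248 0.04 0.1775 -0.165 0.8;0.123 0.248 0.04 0.1775 -0.165 0.8;0.123 0.248 0.04 0.1775 -0.165 0.8;0.123 0.248 0.04 0.1775 -0.165 0.8;0.123 0.248 0.08 0.1775 -0.165 0.8;0.123 0.248 0.12 0.1775 -0.165 0.8;0.123 0.248 0.177 0.1775 -0.165 0.8;0.123 0.248 0.177 0.1775 -0.165 0.8;0.123 0.248 0.177 0.1775 -0.165 0.8;0.123 0.248 0.177 0.1775 -0.165 0.8"
}}

```text
clock: 15.55
eef_pos: [535.8, -64.8, 233.0]
orientation: [0.611, 0.77, -0.137, 0.126]
wrist_force: [-0.1, 0.3, 0.7]
gripper_width: 0.5
grip_force: 0.0
```

```bash
python3 - <<'E'
from h import *
s=r.observe(); print(s['joint_pos'].round(2))
plan(*wp(86,130)); plan(*wp(86,40));plan(*wp(86))
E
```

```text
[-0.7   0.16  0.58  1.88  0.31  1.16 -0.02]
ROW [0.001, 0.0005, -0.0009] [0.0308, -0.0288, 0.1439] mm 0.8 deg 17.2
ROW [-0.0062, -0.0098, 0.1486] [0.0308, -0.0288, 0.1439] mm 89.4 deg 17.2
ROW [-0.0094, -0.0144, 0.2151] [0.0308, -0.0288, 0.1439] mm 129.4 deg 17.2
```

{"method": "jog_arm", "body": {
  "rows": "0 0 0 0.031 -0.029 0.144;0 0 0 0.031 -0.029 0.144;0 0 0 0.031 -0.029 0.144;-0.003 -0.005 0.07 0.031 -0.029 0.144;-0.006 -0.01 0.12 0.031 -0.029 0.144;-0.007 -0.011 0.149 0.031 -0.029 0.144;-0.008 -0.012 0.17 0.031 -0.029 0.144;-0.009 -0.013 0.19 0.031 -0.029 0.144;-0.009 -0.014 0.205 0.031 -0.029 0.144;-0.009 -0.014 0.215 0.031 -0.029 0.144"
}}

```text
clock: 16.55
eef_pos: [532.7, -119.5, 115.0]
orientation: [0.712, 0.668, -0.158, 0.147]
wrist_force: [0.1, -1.0, 0.2]
gripper_width: 0.4
grip_force: 0.0
```

```bash
python3 - <<'E'
from h import *
s=r.observe(); print(s['wrist_force'].round(2),s['joint_pos'].round(2))
for f in range(86,146,4): print(f,end=' '); plan(*wp(f),s=s)
E
```

```text
[ 0.14 -0.97  0.19] [-0.62  0.37  0.61  1.97  0.28  0.93 -0.27]
86 ROW [0.0005, -0.001, -0.0011] [0.0001, -0.0003, 0.0026] mm 0.9 deg 0.3
90 ROW [0.0002, -0.0136, -0.0009] [-0.0147, -0.0004, -0.0291] mm 8.2 deg 3.7
94 ROW [-0.001, -0.0262, -0.0004] [-0.0294, -0.0004, -0.0607] mm 15.7 deg 7.7
98 ROW [-0.0029, -0.0386, 0.0005] [-0.0442, -0.0004, -0.0923] mm 23.2 deg 11.7
102 ROW [-0.0056, -0.0509, 0.0018] [-0.0589, -0.0005, -0.124] mm 30.7 deg 15.7
106 ROW [-0.0091, -0.0629, 0.0035] [-0.0736, -0.0005, -0.1556] mm 38.2 deg 19.7
110 ROW [-0.0133, -0.0747, 0.0055] [-0.0884, -0.0005, -0.1873] mm 45.6 deg 23.7
114 ROW [-0.0183, -0.086, 0.0078] [-0.1031, -0.0006, -0.2189] mm 53.0 deg 27.7
118 ROW [-0.0239, -0.097, 0.0105] [-0.1179, -0.0006, -0.2506] mm 60.3 deg 31.7
122 ROW [-0.0303, -0.1075, 0.0134] [-0.1326, -0.0006, -0.2822] mm 67.5 deg 35.7
126 ROW [-0.0373, -0.1175, 0.0167] [-0.1473, -0.0007, -0.3138] mm 74.6 deg 39.7
130 ROW [-0.0449, -0.1269, 0.0203] [-0.1621, -0.0007, -0.3455] mm 81.7 deg 43.7
134 ROW [-0.0531, -0.1358, 0.0241] [-0.1768, -0.0007, -0.3771] mm 88.7 deg 47.7
138 ROW [-0.0618, -0.1439, 0.0282] [-0.1915, -0.0008, -0.4088] mm 95.5 deg 51.7
142 ROW [-0.0711, -0.1514, 0.0325] [-0.2063, -0.0008, -0.4404] mm 102.2 deg 55.7
```

{"method": "jog_arm", "body": {
  "rows": "0 -0.0136 -0.001 -0.0147 0 -0.029;-0.001 -0.0262 0 -0.0294 0 -0.061;-0.002 -0.0324 0 -0.0368 0 -0.0765;-0.003 -0.0386 0.0005 -0.0442 0 -0.0923;-0.0043 -0.0448 0.001 -0.0516 0 -0.108;-0.0056 -0.0509 0.0018 -0.0589 0 -0.124;-0.0073 -0.057 0.0026 -0.0663 0 -0.14;-0.0091 -0.0629 0.0035 -0.0736 0 -0.1556;-0.0112 -0.0688 0.0045 -0.081 0 -0.1715;-0.0133 -0.0747 0.0055 -0.0884 0 -0.1873"
}}

```text
clock: 17.55
eef_pos: [487.2, -125.1, 115.8]
orientation: [0.559, 0.8, -0.124, 0.177]
wrist_force: [1.6, 1.0, 0.8]
gripper_width: 0.6
grip_force: 0.7
```

```bash
cat > wh.py <<'E'
from h import *
import sys
z0=np.load('top0.npz')
def topfit():
    im,d,c=snap('top'); Wt=pts(d,c); rel=Wt[...,:2]-CW; rr=np.hypot(rel[...,0],rel[...,1])
    return im,d,c,Wt,rr
s=r.observe(); print('F',s['wrist_force'].round(2)); p=s['eef_pos'][:2]-CW; print('phi',np.degrees(np.arctan2(p[1],p[0])),'r',np.hypot(*p),'z',s['eef_pos'][2])
im,d,E,c=wrist(sys.argv[1]); K=np.load(sys.argv[1]+'.npz')['K']; W=wpts(E,K,d)
rel=W[...,:2]-CW; rr=np.hypot(rel[...,0],rel[...,1]); v,u_=np.mgrid[0:400,0:640]
m=(abs(W[...,2]-68)<5)&(rr<95)&(rr>60); q=wray(E,K,u_[m],v[m],68.)
a=np.degrees(np.arctan2(q[:,1]-CW[1],q[:,0]-CW[0])); rq=np.hypot(*(q[:,:2]-CW).T)
k=rq>72; H,_=np.histogram(a[k],np.arange(-180,181,4)); print([(int(-180+4*i),int(n)) for i,n in enumerate(H) if n>3])
E
python3 wh.py w8; python3 - <<'E'
from h import *
s=r.observe()
for f in range(110,146,4): print(f,end=' '); plan(*wp(f),s=s)
E
```

```text
F [1.61 1.01 0.81]
phi 110.11521419721602 r 108.70896153288582 z 115.84443840849956
[(108, 12)]
110 ROW [0.0001, 0.0021, 0.0002] [0.0005, -0.0005, 0.0015] mm 1.3 deg 0.2
114 ROW [-0.0002, -0.0105, 0.0004] [-0.0143, -0.0005, -0.0301] mm 6.3 deg 3.8
118 ROW [-0.0014, -0.0231, 0.001] [-0.029, -0.0005, -0.0618] mm 13.9 deg 7.8
122 ROW [-0.0034, -0.0355, 0.0019] [-0.0438, -0.0005, -0.0934] mm 21.4 deg 11.8
126 ROW [-0.0061, -0.0478, 0.0032] [-0.0585, -0.0005, -0.1251] mm 29.0 deg 15.8
130 ROW [-0.0096, -0.0598, 0.0048] [-0.0732, -0.0005, -0.1567] mm 36.4 deg 19.8
134 ROW [-0.0138, -0.0715, 0.0068] [-0.088, -0.0006, -0.1884] mm 43.9 deg 23.8
138 ROW [-0.0188, -0.0829, 0.0091] [-0.1027, -0.0006, -0.22] mm 51.3 deg 27.8
142 ROW [-0.0245, -0.0938, 0.0118] [-0.1174, -0.0006, -0.2516] mm 58.6 deg 31.8
```

```bash
cat > tp.py <<'E'
from h import *
def ang(im,d,c):
    W=pts(d,c); v,u_=np.mgrid[0:400,0:640]
    # steel pixels whose ray at z=68 falls in lobe annulus, elevated by depth
    m=(W[...,2]>56)&(W[...,2]<80)&(im.max(-1)>90); m[:160]=0; m[255:]=0; m[:,:360]=0; m[:,450:]=0
    E=np.array(c['extrinsics']); dd=np.stack([(u_[m]-c['cx'])/c['fx'],(v[m]-c['cy'])/c['fy'],np.ones(m.sum())],-1)@E[:3,:3].T
    q=E[:3,3]+dd*((68-E[2,3])/dd[:,2])[:,None]; q=q[:,:2]-CW-OFF; rr=np.hypot(*q.T); k=(rr>71)&(rr<92)
    a=np.degrees(np.arctan2(q[k,1],q[k,0])); ph=np.degrees(np.angle(np.exp(5j*np.radians(a)).mean()))/5
    H,_=np.histogram(a,np.arange(-180,181,12)); return ph%72,[(int(-180+12*i),int(n)) for i,n in enumerate(H) if n>2]
OFF=np.array([0.,-3.])
if __name__=='__main__':
    z0=np.load('top0.npz'); c=r.camera_params('top'); print('before',ang(z0['im'],z0['d'],c),'true',-167.75%72)
    im,d,c=snap('top'); print('now',ang(im,d,c))
    o=cv2.resize(im[165:260,345:465],None,fx=5,fy=5,interpolation=cv2.INTER_CUBIC); cv2.imwrite('pics/top_w.png',o)
E
python3 tp.py
```

```text
before (np.float64(48.25262368039432), [(-180, 13), (-168, 15), (-156, 8), (-108, 8), (-96, 21), (-36, 18), (-24, 29), (36, 24), (48, 23), (108, 25), (120, 16), (168, 14)]) true 48.25
now (np.float64(59.078275945566624), [(-180, 7), (-168, 11), (-156, 15), (-144, 4), (-96, 16), (-84, 16), (-24, 24), (-12, 21), (36, 3), (48, 31), (60, 15), (132, 4)])
```

View pics/top_w.png

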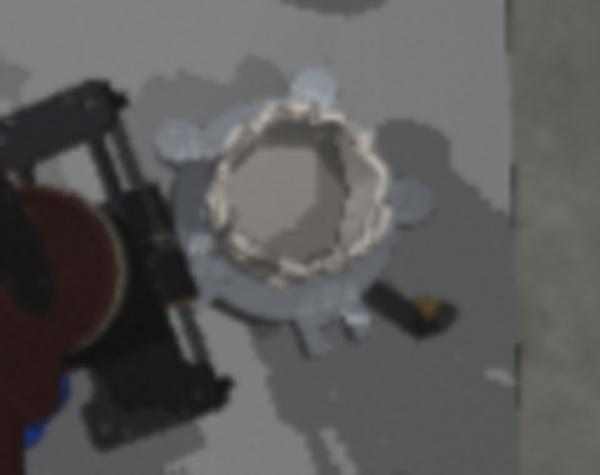

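The picture shows the finger pushing the near lobe, and the forked lobe at (330,325) turning toward the pointer at (425,310). The top-camera estimate is that the head has advanced 10.8°, with the finger trailing the lobe by 21°. So the target finger angle is about 143°.

{"method": "jog_arm", "body": {
  "rows": "0 -0.0042 0.0004 -0.007 0 -0.015;-0.0003 -0.0105 0.0004 -0.0143 0 -0.03;-0.0008 -0.0168 0.0007 -0.0217 0 -0.046;-0.0014 -0.0231 0.001 -0.029 0 -0.0618;-0.0024 -0.0293 0.0015 -0.0364 0 -0.0776;-0.0034 -0.0355 0.0019 -0.0438 0 -0.0934;-0.0061 -0.0478 0.0032 -0.0585 0 -0.1251;-0.0096 -0.0598 0.0048 -0.0732 0 -0.1567;-0.0138 -0.0715 0.0068 -0.088 0 -0.1884;-0.0188 -0.0829 0.0091 -0.1027 0 -0.22"
}}

```text
clock: 18.65
eef_pos: [444.4, -153.9, 115.5]
orientation: [0.35, 0.912, -0.077, 0.202]
wrist_force: [1.9, 0.7, 0.2]
gripper_width: 0.7
grip_force: 0.8
```

```bash
python3 wh.py w9; python3 tp.py; python3 - <<'E'
from h import *
s=r.observe()
for f in [138,140,141,142,143,144,145]: print(f,end=' '); plan(*wp(f),s=s)
E
```

```text
F [1.91 0.7  0.17]
phi 137.58050734662902 r 108.61643386197117 z 115.53580425357467
[(-148, 7), (136, 10)]
before (np.float64(48.25262368039432), [(-180, 13), (-168, 15), (-156, 8), (-108, 8), (-96, 21), (-36, 18), (-24, 29), (36, 24), (48, 23), (108, 25), (120, 16), (168, 14)]) true 48.25
now (np.float64(14.219573548483883), [(-144, 17), (-132, 3), (-120, 15), (-72, 10), (-60, 27), (-48, 3), (0, 20), (12, 28), (24, 3), (72, 22), (84, 26)])
138 ROW [-0.0006, 0.0012, -0.0002] [-0.0006, -0.0008, -0.0021] mm 0.8 deg 0.3
140 ROW [-0.0007, -0.0052, -0.0002] [-0.0079, -0.0008, -0.0179] mm 3.1 deg 2.2
141 ROW [-0.0008, -0.0083, -0.0001] [-0.0116, -0.0008, -0.0258] mm 5.0 deg 3.2
142 ROW [-0.001, -0.0115, -0.0] [-0.0153, -0.0008, -0.0337] mm 6.9 deg 4.2
143 ROW [-0.0013, -0.0146, 0.0001] [-0.019, -0.0008, -0.0417] mm 8.8 deg 5.2
144 ROW [-0.0015, -0.0177, 0.0002] [-0.0226, -0.0008, -0.0496] mm 10.7 deg 6.2
145 ROW [-0.0019, -0.0209, 0.0004] [-0.0263, -0.0008, -0.0575] mm 12.6 deg 7.2
```

{"method": "jog_arm", "body": {
  "rows": "-0.0005 -0.002 -0.0002 -0.004 0 -0.009;-0.0007 -0.0052 -0.0002 -0.0079 0 -0.018;-0.0008 -0.0083 0 -0.0116 0 -0.0258;-0.001 -0.0115 0 -0.0153 0 -0.034;-0.001 -0.012 0 -0.016 0 -0.036;-0.001 -0.012 0 -0.016 0 -0.036;-0.001 -0.012 0 -0.016 0 -0.036;-0.001 -0.012 0 -0.016 0 -0.036;-0.001 -0.012 0 -0.016 0 -0.036;-0.001 -0.012 0 -0.016 0 -0.036"
}}

```text
clock: 19.75
eef_pos: [440.5, -159.4, 115.8]
orientation: [0.315, 0.924, -0.07, 0.204]
wrist_force: [0.3, 1.8, -0.0]
gripper_width: 0.1
grip_force: 0.7
```

```bash
cat > nt.py <<'E'
from h import *
import sys
im,d,E,c=wrist(sys.argv[1]); K=np.load(sys.argv[1]+'.npz')['K']; W=wpts(E,K,d); v,u_=np.mgrid[0:400,0:640]
# pointer + forked lobe angles from the same picture
rel=W[...,:2]-CW; rr=np.hypot(rel[...,0],rel[...,1]); an=np.degrees(np.arctan2(rel[...,1],rel[...,0]))
h=cv2.cvtColor(im,cv2.COLOR_BGR2HSV)
m=(h[...,1]>90)&(abs(W[...,2]-60)<12)&(rr>85)&(rr<118)&(abs(an+123)<15)
if m.sum()>5:
    q=wray(E,K,u_[m],v[m],58.)[:,:2]-CW; rq=np.hypot(*q.T); a=np.degrees(np.arctan2(q[:,1],q[:,0])); print('ptr',m.sum(),a.mean(),'tip',a[rq<rq.min()+4].mean(),rq.min())
m=(abs(W[...,2]-68)<5)&(rr>60)&(rr<95)&(abs(an+125)<26); q=wray(E,K,u_[m],v[m],68.)[:,:2]-CW; rq=np.hypot(*q.T); a=np.degrees(np.arctan2(q[:,1],q[:,0]))
for lo,hi in [(73,76),(76,79),(79,82),(82,85)]:
    k=(rq>lo)&(rq<hi); b=np.sort(a[k]); 
    if len(b)>4: g=np.argmax(np.diff(b)); print(lo,len(b),'outer',b[0].round(1),b[-1].round(1),'mid',((b[0]+b[-1])/2).round(2),'notch',b[g].round(1),b[g+1].round(1),'mid',((b[g]+b[g+1])/2).round(2))
E
python3 nt.py w10; python3 tp.py; python3 - <<'E'
from h import *
s=r.observe(); p=s['eef_pos'][:2]-CW; print('phi',np.degrees(np.arctan2(p[1],p[0])),s['wrist_force'])
E
```

```text
Traceback (most recent call last):
  File "nt.py", line 1, in <module>
    from h import *
  File "h.py", line 2, in <module>
    from plant import r
  File "scipy/spatial/_ckdtree.pyx", line 11, in init scipy.spatial._ckdtree
  File "nt.py", line 3, in <module>
    im,d,E,c=wrist(sys.argv[1]); K=np.load(sys.argv[1]+'.npz')['K']; W=wpts(E,K,d); v,u_=np.mgrid[0:400,0:640]
             ^^^^^
NameError: name 'wrist' is not defined. Did you mean: 'print'?
Traceback (most recent call last):
  File "tp.py", line 1, in <module>
    from h import *
  File "h.py", line 2, in <module>
    from plant import r
  File "scipy/spatial/_ckdtree.pyx", line 11, in init scipy.spatial._ckdtree
  File "nt.py", line 3, in <module>
    im,d,E,c=wrist(sys.argv[1]); K=np.load(sys.argv[1]+'.npz')['K']; W=wpts(E,K,d); v,u_=np.mgrid[0:400,0:640]
             ^^^^^
NameError: name 'wrist' is not defined. Did you mean: 'print'?
Traceback (most recent call last):
  File "h.py", line 2, in <module>
    from plant import r
  File "scipy/spatial/_ckdtree.pyx", line 11, in init scipy.spatial._ckdtree
  File "nt.py", line 3, in <module>
    im,d,E,c=wrist(sys.argv[1]); K=np.load(sys.argv[1]+'.npz')['K']; W=wpts(E,K,d); v,u_=np.mgrid[0:400,0:640]
             ^^^^^
NameError: name 'wrist' is not defined. Did you mean: 'print'?
```

My `nt.py` shadows a standard-library Windows module name (`ntpath` imports `nt`), so I'll rename it.

```bash
mv nt.py notchm.py; rm -rf __pycache__/nt.*; python3 notchm.py w10; python3 tp.py | tail -1; python3 - <<'E'
from h import *
s=r.observe(); p=s['eef_pos'][:2]-CW; print('phi',np.degrees(np.arctan2(p[1],p[0])),s['wrist_force'])
for f in [142.5,143,143.5,144]: print(f,end=' '); plan(*wp(f),s=s)
E
```

```text
ptr 161 -123.80216409527446 tip -126.28670918288347 93.1584207354932
82 15 outer -148.6 -137.7 mid -143.18 notch -145.1 -143.8 mid -144.45
now (np.float64(16.159200583280327), [(-144, 15), (-120, 17), (-72, 7), (-60, 28), (-48, 7), (0, 15), (12, 29), (24, 6), (72, 17), (84, 29)])
phi 141.1546685247586 [ 1.89531038  1.07768504 -0.75960234]
142.5 ROW [0.0012, -0.0042, 0.0001] [-0.0011, -0.0002, -0.0015] mm 2.6 deg 0.2
143 ROW [0.0012, -0.0058, 0.0002] [-0.0029, -0.0002, -0.0055] mm 3.6 deg 0.7
143.5 ROW [0.0012, -0.0074, 0.0002] [-0.0047, -0.0002, -0.0094] mm 4.5 deg 1.2
144 ROW [0.0011, -0.009, 0.0002] [-0.0066, -0.0002, -0.0134] mm 5.4 deg 1.7
```

{"method": "jog_arm", "body": {
  "rows": "0.001 -0.002 0 -0.001 0 -0.001;0.0012 -0.0042 0 -0.001 0 -0.002;0.0012 -0.0058 0 -0.003 0 -0.0055;0.0012 -0.007 0 -0.004 0 -0.008;0.0012 -0.007 0 -0.004 0 -0.008;0.0012 -0.007 0 -0.004 0 -0.008;0.0012 -0.007 0 -0.004 0 -0.008;0.0012 -0.007 0 -0.004 0 -0.008;0.0012 -0.007 0 -0.004 0 -0.008;0.0012 -0.007 0 -0.004 0 -0.008"
}}

```text
clock: 20.85
eef_pos: [437.2, -162.4, 115.4]
orientation: [0.307, 0.927, -0.068, 0.205]
wrist_force: [0.1, -0.5, -0.4]
gripper_width: 0.9
grip_force: 0.0
```

```bash
python3 tp.py | tail -1; python3 - <<'E'
from h import *
s=r.observe(); p=s['eef_pos'][:2]-CW; print('phi',np.degrees(np.arctan2(p[1],p[0])),s['wrist_force'])
plan(*wp(137),s=s); plan(*wp(137,150),s=s); plan([610,-215,340],tool([0,0,-1],[0,1,0]))
E
```

```text
now (np.float64(19.336887178738397), [(-144, 11), (-132, 3), (-120, 18), (-60, 25), (-48, 14), (0, 6), (12, 31), (24, 11), (72, 9), (84, 32), (96, 4)])
phi 143.43497332788792 [ 0.00578561 -0.25382297 -0.0757473 ]
ROW [-0.0012, 0.0203, 0.0005] [0.0231, -0.0003, 0.05] mm 12.2 deg 6.3
ROW [-0.0016, 0.0318, -0.2492] [0.0231, -0.0003, 0.05] mm 150.7 deg 6.3
ROW [-0.4147, 0.1016, -0.2199] [-0.0699, 0.2102, -0.315] mm 288.1 deg 44.1
```

Head phase is 19.3° against a target of 20.4°. I'll back the finger off and look from above without occlusion.

{"method": "jog_arm", "body": {
  "rows": "-0.0006 0.01 0 0.012 0 0.025;-0.0012 0.0203 0 0.023 0 0.05;-0.0012 0.022 -0.02 0.023 0 0.05;-0.0012 0.024 -0.06 0.023 0 0.05;-0.0014 0.027 -0.12 0.023 0 0.05;-0.0015 0.03 -0.18 0.023 0 0.05;-0.0016 0.032 -0.249 0.023 0 0.05;-0.0016 0.032 -0.249 0.023 0 0.05;-0.0016 0.032 -0.249 0.023 0 0.05;-0.0016 0.032 -0.249 0.023 0 0.05"
}}

```text
clock: 21.9
eef_pos: [398.5, -110.6, 250.5]
orientation: [0.359, 0.908, -0.079, 0.201]
wrist_force: [-0.8, -0.5, -0.8]
gripper_width: 0.6
grip_force: 0.0
```

```bash
python3 tp.py | tail -1; python3 - <<'E'
from h import *
s=r.observe(); print(s['eef_pos']); plan([610,-215,340],tool([0,0,-1],[0,1,0]))
E
```

```text
now (np.float64(18.782743981520596), [(-144, 11), (-132, 3), (-120, 19), (-60, 25), (-48, 14), (0, 6), (12, 31), (24, 11), (72, 9), (84, 32), (96, 4), (144, 9), (156, 24), (168, 3)])
[ 398.47382009 -110.46777538  250.38804266]
ROW [-0.4044, 0.1134, 0.0231] [-0.0816, 0.2069, -0.3697] mm 252.4 deg 49.4
```

{"method": "jog_arm", "body": {
  "rows": "-0.03 0 -0.07 0 0 0;-0.06 0 -0.14 0 0 0;-0.06 0 -0.14 0 0 0;-0.404 0.113 0.023 -0.0816 0.207 -0.37;-0.404 0.113 0.023 -0.0816 0.207 -0.37;-0.404 0.113 0.023 -0.0816 0.207 -0.37;-0.404 0.113 0.023 -0.0816 0.207 -0.37;-0.404 0.113 0.023 -0.0816 0.207 -0.37;-0.404 0.113 0.023 -0.0816 0.207 -0.37;-0.404 0.113 0.023 -0.0816 0.207 -0.37"
}}

```text
clock: 22.95
eef_pos: [611.0, -215.1, 338.3]
orientation: [-0.001, 1.0, -0.0, -0.002]
wrist_force: [0.0, 0.5, -0.8]
gripper_width: 0.2
grip_force: 0.0
```

```bash
cat > full.py <<'E'
from h import *
import sys
nm=sys.argv[1]; im,d,E,c=wrist(nm); K=np.load(nm+'.npz')['K']; W=wpts(E,K,d); print(r.observe()['eef_pos'],r.observe()['dq'].max())
v,u_=np.mgrid[0:400,0:640]; rel=W[...,:2]-CW; rr=np.hypot(rel[...,0],rel[...,1])
m=(abs(W[...,2]-68)<6)&(rr<105); q=wray(E,K,u_[m],v[m],68.)
C,t,res,_=headfit(q,CW.copy(),np.radians(float(sys.argv[2]))); print('C',C.round(1),'notch',np.degrees(t).round(2),res.round(1).tolist())
h=cv2.cvtColor(im,cv2.COLOR_BGR2HSV); m=(h[...,1]>90)&(abs(W[...,2]-60)<12)&(rr>85)&(rr<118)
p=wray(E,K,u_[m],v[m],58.)[:,:2]-C; a=np.degrees(np.arctan2(p[:,1],p[:,0])); b=np.hypot(*p.T); print('ptr',a.mean().round(2),'tip',a[b<b.min()+4].mean().round(2),b.min().round(1),len(a))
m=(W[...,2]>135)&(W[...,2]<160)&(rr<70); print('pot',cv2.minEnclosingCircle(W[m][:,:2].astype(np.float32)))
a=np.degrees(np.arctan2(q[:,1]-C[1],q[:,0]-C[0])); b=np.hypot(*(q[:,:2]-C).T)
for lo in (73,76,79,82):
    s=np.sort(a[(b>lo)&(b<lo+3)&(abs(a+124)<26)])
    if len(s)>4: g=np.argmax(np.diff(s)); print(lo,'outer mid',((s[0]+s[-1])/2).round(2),'notch mid',((s[g]+s[g+1])/2).round(2),(s[g+1]-s[g]).round(1))
gx,gy=np.meshgrid(np.arange(440),np.arange(440)); X=CW[0]+110-gy*.5; Y=CW[1]+110-gx*.5
P=(np.stack([X,Y,np.full_like(X,68)],-1)-E[:3,3])@E[:3,:3]; t=np.arctan2(np.hypot(P[...,0],P[...,1]),P[...,2]); f=np.arctan2(P[...,1],P[...,0])
cv2.imwrite(f'pics/{nm}r.png',cv2.remap(im,(K[2]+K[0]*t*np.cos(f)).astype(np.float32),(K[3]+K[1]*t*np.sin(f)).astype(np.float32),cv2.INTER_LINEAR))
E
python3 full.py w11 -125
```

```text
[ 610.47560462 -214.53523296  339.28268246] 0.041026409562622504
C [ 524.8 -227.4] notch -125.68 [[-0.7, 1.1], [-0.8, 0.1], [0.1, -1.1], [1.3, -0.1]]
ptr -123.76 tip -123.66 89.8 81
pot ((522.4681396484375, -223.11495971679688), 51.335872650146484)
73 outer mid -125.41 notch mid -125.44 11.2
76 outer mid -125.62 notch mid -125.69 11.0
79 outer mid -125.69 notch mid -125.41 9.7
82 outer mid -125.9 notch mid -125.47 9.9
```

The unoccluded fit puts the notch at -125.6° and the pointer at -123.7°, so it still needs about +1.9°. The pot is still within about 5 mm of the axis. I'll go back for a fine push.

```bash
python3 - <<'E'
from h import *
plan([398.5,-110.5,335]); plan(*wp(137,150)); plan(*wp(137,30))
E
```

```text
ROW [0.3535, 0.1729, 0.0072] [0.0, 0.0, 0.0] mm 236.2 deg 0.0
ROW [0.3528, 0.1741, 0.1466] [0.0806, -0.208, 0.3687] mm 251.9 deg 49.4
ROW [0.2907, 0.1169, 0.3279] [0.0806, -0.208, 0.3687] mm 272.1 deg 49.4
```

{"method": "jog_arm", "body": {
  "rows": "0.353 0.174 0 0.08 -0.208 0.369;0.353 0.174 0 0.08 -0.208 0.369;0.353 0.174 0 0.08 -0.208 0.369;0.353 0.174 0 0.08 -0.208 0.369;0.353 0.174 0 0.08 -0.208 0.369;0.353 0.174 0.05 0.08 -0.208 0.369;0.353 0.174 0.1 0.08 -0.208 0.369;0.353 0.174 0.146 0.08 -0.208 0.369;0.353 0.174 0.146 0.08 -0.208 0.369;0.353 0.174 0.146 0.08 -0.208 0.369"
}}

```text
clock: 24.0
eef_pos: [397.8, -110.0, 254.1]
orientation: [0.357, 0.908, -0.077, 0.203]
wrist_force: [1.3, 0.6, 0.0]
gripper_width: 0.4
grip_force: 0.0
```

```bash
python3 - <<'E'
from h import *
plan(*wp(137,150)); plan(*wp(137,0))
E
```

```text
ROW [0.0009, 0.0012, 0.0046] [0.0027, 0.001, -0.0002] mm 2.9 deg 0.3
ROW [0.0014, -0.0002, 0.2546] [0.0027, 0.001, -0.0002] mm 152.8 deg 0.3
```

{"method": "jog_arm", "body": {
  "rows": "0.001 0 0.05 0.003 0.001 0;0.001 0 0.1 0.003 0.001 0;0.001 0 0.15 0.003 0.001 0;0.001 0 0.19 0.003 0.001 0;0.001 0 0.22 0.003 0.001 0;0.001 0 0.235 0.003 0.001 0;0.001 0 0.245 0.003 0.001 0;0.001 0 0.25 0.003 0.001 0;0.001 0 0.254 0.003 0.001 0;0.001 0 0.254 0.003 0.001 0"
}}

```text
clock: 25.0
eef_pos: [445.7, -153.2, 115.4]
orientation: [0.358, 0.909, -0.08, 0.201]
wrist_force: [0.1, -0.0, 0.3]
gripper_width: 0.6
grip_force: 0.0
```

```bash
python3 tp.py|tail -1; python3 - <<'E'
from h import *
s=r.observe(); print(s['eef_pos'],s['wrist_force'].round(2))
for f in (140,142,143,144,145,145.5): print(f,end=' '); plan(*wp(f),s=s)
E
```

```text
now (np.float64(19.68555872930075), [(-144, 10), (-132, 3), (-120, 19), (-60, 24), (-48, 14), (0, 6), (12, 30), (24, 11), (72, 8), (84, 32), (96, 4), (168, 3)])
[ 445.62072545 -153.175145    115.45951602] [-0.06 -0.72  0.09]
140 ROW [0.0003, -0.0099, -0.0001] [-0.0118, -0.0006, -0.0232] mm 6.0 deg 3.0
142 ROW [-0.0001, -0.0162, 0.0001] [-0.0191, -0.0006, -0.0391] mm 9.7 deg 5.0
143 ROW [-0.0004, -0.0194, 0.0002] [-0.0228, -0.0006, -0.047] mm 11.6 deg 6.0
144 ROW [-0.0007, -0.0225, 0.0004] [-0.0265, -0.0006, -0.0549] mm 13.5 deg 7.0
145 ROW [-0.0011, -0.0256, 0.0006] [-0.0302, -0.0006, -0.0628] mm 15.4 deg 8.0
145.5 ROW [-0.0013, -0.0272, 0.0007] [-0.032, -0.0006, -0.0668] mm 16.3 deg 8.5
```

{"method": "jog_arm", "body": {
  "rows": "0 -0.006 0 -0.006 0 -0.012;0 -0.0099 0 -0.012 0 -0.023;0 -0.013 0 -0.0155 0 -0.031;0 -0.0162 0 -0.019 0 -0.039;-0.0004 -0.0194 0 -0.023 0 -0.047;-0.0007 -0.021 0 -0.025 0 -0.051;-0.0007 -0.0225 0 -0.0265 0 -0.055;-0.0011 -0.024 0 -0.029 0 -0.06;-0.0011 -0.025 0 -0.03 0 -0.062;-0.0011 -0.025 0 -0.03 0 -0.062"
}}

```text
clock: 26.05
eef_pos: [435.8, -164.6, 115.4]
orientation: [0.294, 0.931, -0.065, 0.206]
wrist_force: [1.6, 0.7, 1.0]
gripper_width: 0.4
grip_force: 0.6
```

```bash
python3 tp.py|tail -1; python3 - <<'E'
from h import *
s=r.observe(); p=s['eef_pos'][:2]-CW; print('phi',np.degrees(np.arctan2(p[1],p[0])),s['wrist_force'].round(2))
for f in (145,145.5,146,147): print(f,end=' '); plan(*wp(f),s=s)
E
```

```text
now (np.float64(20.023563874636995), [(-144, 9), (-132, 5), (-120, 19), (-60, 25), (-48, 14), (0, 6), (12, 30), (24, 14), (72, 8), (84, 32), (96, 7)])
phi 144.7977592080832 [0.24 1.24 0.23]
145 ROW [-0.0002, -0.0006, -0.0] [-0.0002, -0.0008, -0.0008] mm 0.4 deg 0.1
145.5 ROW [-0.0002, -0.0022, -0.0] [-0.002, -0.0008, -0.0048] mm 1.3 deg 0.6
146 ROW [-0.0002, -0.0038, 0.0] [-0.0038, -0.0008, -0.0087] mm 2.3 deg 1.1
147 ROW [-0.0003, -0.007, 0.0] [-0.0075, -0.0008, -0.0166] mm 4.2 deg 2.1
```

{"method": "jog_arm", "body": {
  "rows": "0 -0.001 0 -0.001 0 -0.002;0 -0.002 0 -0.002 0 -0.005;0 -0.003 0 -0.003 0 -0.007;0 -0.0034 0 -0.0035 0 -0.008;0 -0.0034 0 -0.0035 0 -0.008;0 -0.0034 0 -0.0035 0 -0.008;0 -0.0034 0 -0.0035 0 -0.008;0 -0.0034 0 -0.0035 0 -0.008;0 -0.0034 0 -0.0035 0 -0.008;0 -0.0034 0 -0.0035 0 -0.008"
}}

```text
clock: 27.1
eef_pos: [434.4, -166.3, 115.2]
orientation: [0.286, 0.934, -0.063, 0.206]
wrist_force: [0.3, 0.8, 0.2]
gripper_width: 0.2
grip_force: 0.4
```

```bash
python3 tp.py|tail -1; python3 - <<'E'
from h import *
s=r.observe(); p=s['eef_pos'][:2]-CW; print('phi',np.degrees(np.arctan2(p[1],p[0])),s['wrist_force'].round(2))
E
```

```text
now (np.float64(21.12451328786804), [(-144, 7), (-132, 8), (-120, 15), (-60, 24), (-48, 18), (0, 3), (12, 30), (24, 17), (72, 5), (84, 31), (96, 9)])
phi 145.9707724069711 [0.64 0.52 0.76]
```

Right on the estimate (21.1 against 21.2). I'll back off and verify from above.

{"method": "jog_arm", "body": {
  "rows": "-0.0006 0.01 0 0.012 0 0.025;-0.0012 0.0203 0 0.023 0 0.05;-0.0012 0.022 -0.02 0.023 0 0.05;-0.0012 0.024 -0.06 0.023 0 0.05;-0.0014 0.027 -0.12 0.023 0 0.05;-0.0015 0.03 -0.18 0.023 0 0.05;-0.0016 0.032 -0.249 0.023 0 0.05;-0.06 0.032 -0.31 0.023 0 0.05;-0.06 0.032 -0.37 0.023 0 0.05;-0.06 0.032 -0.38 0.023 0 0.05"
}}

```text
clock: 28.15
eef_pos: [407.9, -116.0, 338.4]
orientation: [0.338, 0.917, -0.076, 0.199]
wrist_force: [0.9, -0.1, 0.1]
gripper_width: 0.5
grip_force: 0.0
```

```bash
python3 - <<'E'
from h import *
plan([610,-215,340],tool([0,0,-1],[0,1,0]))
E
```

```text
ROW [-0.3317, 0.0937, 0.1481] [-0.0778, 0.2043, -0.3481] mm 225.1 deg 47.1
```

{"method": "jog_arm", "body": {
  "rows": "-0.332 0.094 0.148 -0.078 0.204 -0.348;-0.332 0.094 0.148 -0.078 0.204 -0.348;-0.332 0.094 0.148 -0.078 0.204 -0.348;-0.332 0.094 0.148 -0.078 0.204 -0.348;-0.332 0.094 0.148 -0.078 0.204 -0.348;-0.332 0.094 0.148 -0.078 0.204 -0.348;-0.332 0.094 0.148 -0.078 0.204 -0.348;-0.332 0.094 0.148 -0.078 0.204 -0.348;-0.332 0.094 0.148 -0.078 0.204 -0.348;-0.332 0.094 0.148 -0.078 0.204 -0.348"
}}

```text
clock: 29.15
eef_pos: [608.3, -214.9, 336.9]
orientation: [0.0, 1.0, -0.0, -0.001]
wrist_force: [-0.1, 0.4, 0.7]
gripper_width: 0.4
grip_force: 0.0
```

```bash
python3 full.py w12 -124; python3 - <<'E'
import cv2,numpy as np
from h import *
im,d,c=snap('top'); np.savez('topE.npz',im=im,d=d)
W=pts(d,c); a=cv2.imread('pics/w12r.png'); b=cv2.resize(im[160:225,195:260],(360,360)); o=np.zeros((440,800,3),np.uint8); o[:,:440]=a; o[:360,440:]=b; cv2.imwrite('pics/fin.png',o)
E
```

```text
[ 608.3381398  -214.94741853  336.94185452] 0.004744607759104251
C [ 525.  -227.4] notch -123.36 [[-0.7, 0.9], [-0.9, 0.1], [0.2, -0.9], [1.5, -0.1]]
ptr -123.8 tip -123.88 90.3 84
pot ((522.5667114257812, -223.76055908203125), 51.78866195678711)
73 outer mid -123.16 notch mid -123.51 11.8
76 outer mid -123.13 notch mid -123.08 10.0
79 outer mid -123.3 notch mid -123.2 10.1
82 outer mid -123.47 notch mid -123.25 9.5
```

View pics/fin.png

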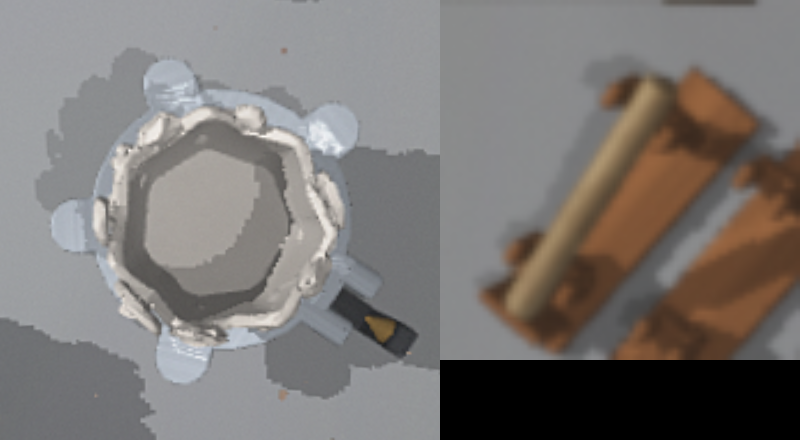

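The final view shows the notch (345,295) squarely facing the pointer (378,325), within about 0.5°. The pot is in the middle, and the roller lies in both forks of the wide rest against its stop. Handing in.

```bash
python3 -c "
from plant import r
print(r.close_job())"
```

```text
the job is handed in; nothing more can be done
None
```

I handed the job in with the roller lying in both forks of its wide rest against the stop and the notch facing the pointer to within about 0.5°. The pot is still in the middle of the wheel, about 4 mm off the axis, and the hand is clear of everything. No verdict came back.

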